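Put the thread spools away in the tilt-out bin

ROBOT

A 6-joint arm with a two-finger parallel gripper is mounted at the origin on the work surface. World frame = base frame: x ahead of the robot, y to its left, z up, the work surface at z = 0. Lengths are in mm, angles in rad, forces in N, time in s.
With the tool pointing down it reaches from about 325 to 1000 mm from the base axis. Payload 5.1 kg.
Tool frame: the origin (TCP) lies between the finger pads; the fingertips stand 19 mm ahead of it and the grasp point (between the pads) is the TCP; z points along the fingers, y is the line along which they close (so a half turn about z gives the same grasp; the last joint's range is limited). The gripper opens to 85 mm and grips with 20 to 120 N. Pads are 22 mm wide; open, the fingers measure 114 mm over their backs; the gripper's body (76 mm by 85 mm) begins 54 mm behind the grasp point. The pads swing forward as they close: fully open they stand 13 mm farther back than shut.
Start: joints at [-1.285, 0.124, 1.65, -0, 1.367, -0.083], TCP at [234.29, -606.295, 250.322] pointing down, gripper open.
Joint ranges: [-2.61, 2.61], [-1.02, 2.33], [0.03, 2.71], [-1.35, 4.49], [0.32, 2.68], [-2.91, 2.91]. Speed limits (rad/s): [2.57, 2.57, 3.14, 3.14, 3.14, 3.14].

INTERFACE

Orientations are given as a rotation vector (axis times angle).
In Python, from station import r, read_camera, recognise, landmark_of gives the robot as it stands. The module is installed in compiled form; this text tells all that it offers.
- The arm moves only by the tool arm_command, never from a script. Its arguments are lists of equal length, an entry for each row: "xyz": the shift along the tool's x, y, z in mm, a list of three; "twist": the turn, a rotation vector about the tool's x, y, z in degrees, a list of three. In form: {"xyz": [[x, y, z], ...], "twist": [[ax, ay, az], ...]}. A call has 1 to 8 rows; each row shifts and turns the commanded pose from where the row before left it, along the tool's axes as they then stand; what a row does not reach is not made up. A row lasts 1/12 s, in which the tool goes at most 41.7 mm and 7.16 degrees, less where a joint would pass 70% of its speed; a pose out of reach is approached as far as the arm can. A call with a gripper value outside its range is refused whole. "grip" is the closure, from -1 (fully open) to 1 (shut), set as the call begins (left out, the last holds). The fingers move at their own pace and stop on an object; the grip force is fixed at half the most. Time passes only in rows, so rows that do not move let the fingers close. It gives the time, the measured TCP pose, the force, the opening and the grip force at its end, in the units of the state.
- r.read_state(): the state, without advancing time (a new reading comes with each control period).
- read_camera(name): name is "scene" or "top"; returns a dict with "pixels" (480x640x3 uint8, red, green, blue), "depth" (480x640 float32, mm along the optical axis (not along the pixel's ray), 0 where there is no reading), "intrinsics" (3x3 intrinsics, pixels), "T" (4x4, takes a point from camera to world coordinates). Camera axes: x right, y up, looking along -z (the intrinsics and any distortion apply to the point x, -y, -z); pixel columns grow to the right and rows downward; lengths in mm; the calibration is good to about 2 mm. A picture is of the moment at which its call begins.
- r.job_done(): hands the job in; it is judged then, once.
Trained networks look in a picture, given as the dict that the camera call returned (one of the last four; its "shot" number tells which), for a name from the list of things; names that differ only in an ending like _2 or _b are one class to them, and where a whole thing is asked for, a point or a joint stands for the part that bears it (a point fixed in the world has none). Each returns a list of dicts, best first, with "conf" (0 to 1); they miss things now and then, are a little off and sometimes report something else, mostly with a low value. They report only what shows in the picture. A call takes as long as a camera call. They do not tell look-alikes from the thing itself.
- recognise(picture, query): "location" ([column, row] as shares, 0 to 1, of the picture: columns of its width, rows of its height, amid what is visible of it).
- landmark_of(picture, query): "location" ([column, row] as shares, 0 to 1, of the picture: columns of its width, rows of its height: a listed point, or the origin of a listed thing).
The state is a dict: "time": time; "qpos": joint angles; "joint_vel": joint speeds; "tau": joint torques, N m; "eef_pos": TCP position; "ee_rot": TCP orientation; "ft_force": force on the tool from outside, world axes, zero at the start; "wrist_torque": the same for the moment, N m; "opening": finger opening in mm; "grasp_force": force on a finger pad.
Only numpy, scipy, OpenCV 4.12 (cv2) and the standard library are available. Lean on these libraries where they do the work, as an engineer would, in place of code of your own. Each camera call takes 0.05 s, during which the arm holds its last target. There are 200 camera calls.

TASK

Take the lid off the sewing tin and lay it flat on the table, then swing the red tilt-out bin towards you to about 45 degrees and leave it standing there while you put every thread spool, those in the tin and those lying about the table, into it. Then swing the bin back fully level into its wooden unit with the spools in it, and put the lid back properly on the tin. Do not swing the bin right over, and leave the other things on the table alone.

Things in the scene. Friction and masses are not known exactly. Their poses are not given: they have to be found in the camera images.
- unit: Fixed wooden storage unit, 216 mm wide (y), 172 mm high, open at the front (its -x side). Origin on the table right below the bin's hinge line; the roof and side walls begin 20 to 25 mm behind the origin and reach to x = +160. The hinge line is parallel to its y axis, 12 mm above the table, through x = 0.
- bin (a joint): Tilt of the red bin about its bottom front edge, rad: 0 = level, pushed fully home in the unit (a stop); grows as the top swings out towards the unit's front (-x), up to a stop at 1.35. A stiff hinge (about 0.35 N m of friction, about 3 N at the bar): the bin stays where it is left. It may start slightly ajar.
- bin_floor (a point): Middle of the bin's inner floor; axes turn with the bin (z up the bin, x to its rear wall, y its width). Open-topped box, inside 95 deep (x), 170 wide (y), 106 mm high above this point, walls 4 mm. In bin axes this point is 51.5 mm behind and 4 mm above the hinge line. The unit's roof covers the open top when level; tilted 45 degrees the top is clear of it.
- bin_bar (a point): Middle of the bin's steel pull bar, 12 mm thick, 100 mm long along the bin's y, axes those of the bin. It stands 45 mm in front of the bin's front face, 120 mm up from the hinge line (10 mm above the rim), on two end stays that run back and down to the face; open space behind it for a finger.
- tin: White sewing tin with red squares, loose, 0.9 kg, open box 200 (its x) by 108 (its y) by 66 mm high, walls and floor 4 mm; origin at the centre of its underside. Up to three spools stand upright in it in a row along its x.
- tin_rim (a point): Centre of the tin's mouth, at rim height, 66 mm above its underside.
- lid: Loose white lid with red dots, 204 (x) by 112 (y) mm, 0.15 kg; origin: centre of the underside of its 5 mm plate. Below it a 186 x 94 x 7 mm plug enters the tin with 3 mm play each side. On top a red grip bar along x, 90 long, 14 thick, 5 to 29 mm above the origin. Fully on, the origin is at tin_rim, x parallel to the tin's x, either way round. On the table the origin is 7 mm up.
- spool_red: Red thread spool with white end discs, 32 mm across (eight flats) and 50 mm long, 35 g; origin at its middle, z along its axis. Starts upright in the tin, under the lid. May be absent in a given run.
- spool_blue: Blue thread spool with white end discs, 32 mm across (eight flats) and 50 mm long, 35 g; origin at its middle, z along its axis. Starts upright in the tin, under the lid. May be absent in a given run.
- spool_green: Green thread spool with white end discs, 32 mm across (eight flats) and 50 mm long, 35 g; origin at its middle, z along its axis. Starts upright in the tin, under the lid. May be absent in a given run.
- spool_orange: Orange thread spool with white end discs, 32 mm across (eight flats) and 50 mm long, 35 g; origin at its middle, z along its axis. Starts upright on the table. May be absent in a given run.
- spool_black: Black thread spool with white end discs, 32 mm across (eight flats) and 50 mm long, 35 g; origin at its middle, z along its axis. Starts upright on the table. May be absent in a given run.
- tape: Bystander: yellow and black tape measure, 62 x 36 x 55 mm high, origin at the centre of its underside; a 15 mm tape end sticks out at +x. Leave it alone.
- pincushion: Bystander: blue pincushion, 70 mm across, 36 mm high (pin heads to 47 mm), origin at the centre of its underside. Leave it alone.
- chalkbox: Bystander: flat green box of tailor's chalk, 60 x 40 x 20 mm high, origin at the centre of its underside. Leave it alone.
Not all that is in view belongs to the job. What is shaped like the tin but blue or purple is not meant.

How it is judged (in metres and radians):
On the way, in this order (a step that is already met when the one before it is completed fails the run):
1. the lid is off the tin and lies flat on the table, let go (horizontal distance between lid and tin above 0.1 m and height (world z) of lid below 0.02 m and angle between lid's own z axis and vertical below 0.08 rad and contact force between the fingers and lid below 0.2 N), for 0.3 s.
2. the bin stands tilted at 45 degrees, 10 degrees more or less, let go, for a second (value of joint bin between 0.61 and 0.96 rad and contact force between the fingers and unit below 0.3 N), for 1 s.
3. every spool is in the bin while it stands tilted at 35 to 55 degrees (value of joint bin between 0.61 and 0.96 rad and x of spool_red in the frame of bin_floor between -0.052 and 0.052 m and y of spool_red in the frame of bin_floor between -0.09 and 0.09 m and z of spool_red in the frame of bin_floor between 0 and 0.106 m and x of spool_blue in the frame of bin_floor between -0.052 and 0.052 m and y of spool_blue in the frame of bin_floor between -0.09 and 0.09 m and z of spool_blue in the frame of bin_floor between 0 and 0.106 m and x of spool_green in the frame of bin_floor between -0.052 and 0.052 m and y of spool_green in the frame of bin_floor between -0.09 and 0.09 m and z of spool_green in the frame of bin_floor between 0 and 0.106 m and x of spool_orange in the frame of bin_floor between -0.052 and 0.052 m and y of spool_orange in the frame of bin_floor between -0.09 and 0.09 m and z of spool_orange in the frame of bin_floor between 0 and 0.106 m and x of spool_black in the frame of bin_floor between -0.052 and 0.052 m and y of spool_black in the frame of bin_floor between -0.09 and 0.09 m and z of spool_black in the frame of bin_floor between 0 and 0.106 m), for 0.3 s.
4. the bin is back level, fully home, with every spool in it (value of joint bin below 0.05 rad and x of spool_red in the frame of bin_floor between -0.052 and 0.052 m and y of spool_red in the frame of bin_floor between -0.09 and 0.09 m and z of spool_red in the frame of bin_floor between 0 and 0.106 m and x of spool_blue in the frame of bin_floor between -0.052 and 0.052 m and y of spool_blue in the frame of bin_floor between -0.09 and 0.09 m and z of spool_blue in the frame of bin_floor between 0 and 0.106 m and x of spool_green in the frame of bin_floor between -0.052 and 0.052 m and y of spool_green in the frame of bin_floor between -0.09 and 0.09 m and z of spool_green in the frame of bin_floor between 0 and 0.106 m and x of spool_orange in the frame of bin_floor between -0.052 and 0.052 m and y of spool_orange in the frame of bin_floor between -0.09 and 0.09 m and z of spool_orange in the frame of bin_floor between 0 and 0.106 m and x of spool_black in the frame of bin_floor between -0.052 and 0.052 m and y of spool_black in the frame of bin_floor between -0.09 and 0.09 m and z of spool_black in the frame of bin_floor between 0 and 0.106 m), for 0.3 s.
At the end, for the whole second after the job is handed in: Every spool present is inside the bin and at rest, the bin is level (within 0.05 rad of its home stop), and the lid sits fully on the upright tin (within 7 mm sideways, 3 mm in height, 0.03 rad) (all of step 4 and horizontal distance between lid and tin_rim below 0.007 m and z of lid in the frame of tin_rim below 0.003 m and angle between the z axis of lid and the z axis of tin, either way round below 0.03 rad and angle between tin's own z axis and vertical below 0.05 rad and height (world z) of tin below 0.01 m and linear speed of each of lid, spool_red, spool_blue, spool_green, spool_orange, spool_black below 0.03 m/s); the robot touches nothing.
It fails at once if the bin is swung right over, beyond 69 degrees (value of joint bin above 1.2 rad).
It fails at once if the tape is pushed out of its place by more than 3 cm (distance of tape from where it was at the start of the episode above 0.03 m).
It fails at once if the pincushion is pushed out of its place by more than 3 cm (distance of pincushion from where it was at the start of the episode above 0.03 m).
It fails at once if the chalkbox is pushed out of its place by more than 3 cm (distance of chalkbox from where it was at the start of the episode above 0.03 m).
Of spool_red, spool_blue, spool_green, spool_orange, spool_black only 3 to 5 are there at a start; the rules pass over those that are not, and their reading is None.
At some moment in a run one of lid, spool_orange, spool_black may be knocked a few centimetres aside while the robot is not near it.
Once in a run the grip may slacken for a moment while it holds something.
It also fails if it takes over 210 s, if anything falls off the work surface, if the arm or the gripper's body presses on something with over 40 N, if the wrist force passes 120 N, or if a joint passes its speed limit or range.

## Working session

There is one attempt and no reset: what is moved stays moved. The work goes in short steps, Python scripts to look and compute and a tool call to move; the robot and the scene stay as the last step left them, time stands still between calls to the robot, and variables do not carry over. Pictures are saved under pics/ and viewed, at most 14 in all, crops included, and the job is handed in when it is done.

Besides the shell and the picture viewer there is one more tool, called in YAML: its name, and indented under it one key for each argument. arm_command: Moves the arm, as the interface text tells. Its arguments: {"type":"object","properties":{"xyz":{"type":"array","items":{"type":"array","items":{"type":"number"}}},"twist":{"type":"array","items":{"type":"array","items":{"type":"number"}}},"grip":{"type":"number"}},"required":["xyz","twist"]}

```bash
mkdir -p pics
cat > h.py <<'E'
import numpy as np, cv2
from station import r, read_camera, recognise, landmark_of
def save(p,name,box=None,s=1):
    im=p["pixels"][:,:,::-1]
    if box: im=im[box[1]:box[3],box[0]:box[2]]
    cv2.imwrite("pics/"+name,cv2.resize(im,None,fx=s,fy=s,interpolation=cv2.INTER_CUBIC))
def cloud(p):
    K=p["intrinsics"];d=p["depth"];v,u=np.mgrid[:480,:640]
    P=np.stack([(u-K[0,2])/K[0,0]*d,-(v-K[1,2])/K[1,1]*d,-d],-1)
    return P@p["T"][:3,:3].T+p["T"][:3,3]
def at(C,loc):
    u,v=int(loc[0]*640),int(loc[1]*480); return C[min(v,479),min(u,639)].round(0)
def onz(p,u,v,z):
    K=p["intrinsics"];d=p["T"][:3,:3]@np.array([(u-K[0,2])/K[0,0],-(v-K[1,2])/K[1,1],-1]);o=p["T"][:3,3]
    return o+d*(z-o[2])/d[2]
E
python3 - <<'E'
from h import *
for n in("scene","top"):
    p=read_camera(n);save(p,n+"0.png");C=cloud(p);print(n,p["T"].round(2).tolist(),p["intrinsics"].round(1).tolist())
    for q in "unit bin bin_floor bin_bar tin tin_rim lid spool_red spool_blue spool_green spool_orange spool_black tape pincushion chalkbox".split():
        L=landmark_of(p,q)
        print(q,[(round(x["conf"],2),int(x["location"][0]*640),int(x["location"][1]*480),at(C,x["location"]).tolist()) for x in L[:3]])
E
```

```text
scene [[0.8, -0.46, 0.39, 998.29], [0.6, 0.6, -0.53, -759.69], [0.01, 0.66, 0.75, 1034.61], [0.0, 0.0, 0.0, 1.0]] [[521.1, 0.0, 317.3], [0.0, 521.1, 241.9], [0.0, 0.0, 1.0]]
unit []Traceback (most recent call last):
  File "<stdin>", line 5, in <module>
ValueError: it knows: bin_bar, bin_floor, chalkbox, lid, pincushion, spool_black, spool_blue, spool_green, spool_orange, spool_red, tape, tin, tin_rim, unit
```

View pics/scene0.png

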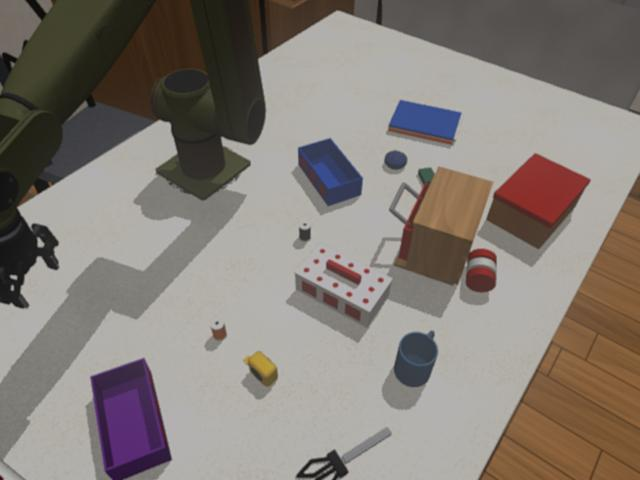

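The scene view shows the white tin with its red-dotted lid on at (343,285), the black spool at (305,232) and the orange spool at (219,329). The unit with the red bin is at (440,225). The open blue box at (330,172) and the purple one at (130,420) are look-alikes, so I rule them out.

Run:
```python
from h import *
for n in("scene","top"):
    p=read_camera(n);save(p,n+"0.png");C=cloud(p);print(n,p["T"].round(2).tolist(),p["intrinsics"].round(1).tolist())
    np.savez(n+"0.npz",C=C,px=p["pixels"])
    for q in "unit bin_floor bin_bar tin tin_rim lid spool_red spool_blue spool_green spool_orange spool_black tape pincushion chalkbox".split():
        L=landmark_of(p,q)
        print(q,[(round(x["conf"],2),int(x["location"][0]*640),int(x["location"][1]*480),at(C,x["location"]).tolist()) for x in L[:3]])
s=r.read_state();print(s["eef_pos"],s["ee_rot"],s["opening"])
```

```text
scene [[0.8, -0.46, 0.39, 998.29], [0.6, 0.6, -0.53, -759.69], [0.01, 0.66, 0.75, 1034.61], [0.0, 0.0, 0.0, 1.0]] [[521.1, 0.0, 317.3], [0.0, 521.1, 241.9], [0.0, 0.0, 1.0]]
unit [(0.65, 411, 241, [685.0, 34.0, 104.0])]
bin_floor []
bin_bar [(0.7, 398, 195, [591.0, 122.0, 134.0])]
tin [(0.94, 323, 180, [364.0, 114.0, 65.0]), (0.91, 131, 423, [451.0, -648.0, 2.0]), (0.56, 343, 291, [629.0, -165.0, 73.0])]
tin_rim [(0.64, 330, 166, [301.0, 236.0, 1.0]), (0.61, 123, 406, [410.0, -635.0, 1.0])]
lid [(0.56, 342, 273, [601.0, -130.0, 82.0])]
spool_red [(0.51, 341, 277, [601.0, -134.0, 70.0])]
spool_blue []
spool_green []
spool_orange [(0.6, 218, 331, [458.0, -399.0, 36.0])]
spool_black [(0.55, 302, 233, [420.0, -51.0, 28.0])]
tape [(0.82, 262, 373, [608.0, -422.0, 51.0])]
pincushion [(0.79, 395, 163, [464.0, 339.0, 27.0]), (0.47, 425, 182, [571.0, 334.0, 14.0])]
chalkbox [(0.5, 424, 181, [565.0, 340.0, 11.0])]
top [[0.01, 0.99, -0.14, 297.49], [-1.0, 0.01, -0.0, -123.8], [-0.0, 0.14, 0.99, 1453.89], [0.0, 0.0, 0.0, 1.0]] [[448.2, 0.0, 323.2], [0.0, 448.2, 238.3], [0.0, 0.0, 1.0]]
unit [(0.72, 247, 198, [635.0, 134.0, 12.0])]
bin_floor [(0.98, 243, 183, [686.0, 149.0, 13.0])]
bin_bar [(0.96, 240, 203, [591.0, 133.0, 133.0])]
tin [(0.66, 486, 253, [460.0, -647.0, 5.0]), (0.66, 228, 289, [337.0, 187.0, 4.0])]
tin_rim [(0.82, 221, 290, [334.0, 209.0, 6.0]), (0.61, 493, 253, [460.0, -670.0, 4.0])]
lid [(0.96, 327, 206, [593.0, -129.0, 94.0])]
spool_red []
spool_blue []
spool_green []
spool_orange [(0.5, 243, 183, [686.0, 149.0, 13.0]), (0.48, 409, 257, [440.0, -388.0, 53.0])]
spool_black [(0.42, 299, 264, [416.0, -43.0, 47.0])]
tape [(0.68, 408, 213, [580.0, -387.0, 56.0])]
pincushion [(0.65, 175, 255, [442.0, 353.0, 36.0])]
chalkbox [(0.78, 175, 222, [297.0, -124.0, 1454.0])]
[ 234.28392071 -606.28599961  250.31223408] [-3.08830400e+00 -5.75986997e-01  2.52995303e-05] 85.46493178976297
```

View pics/top0.png

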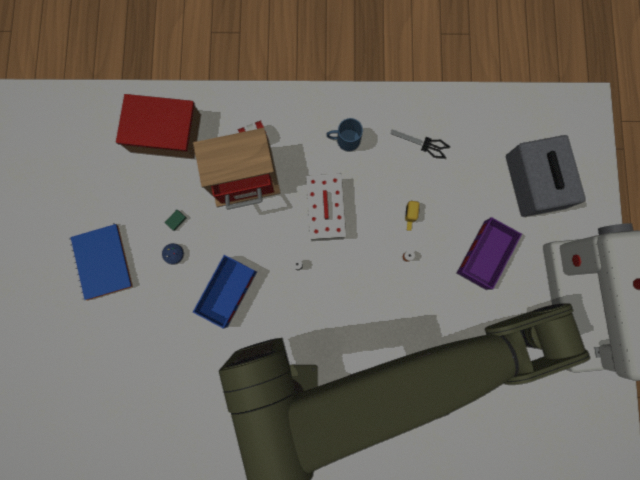

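The top view shows the lidded white tin with red dots at (327,206), the orange spool at (409,257) and the black spool at (299,264). The unit is at (237,165), with the bin slightly ajar and its bar at (243,198).
Tin candidates are white/red (327,206), blue (225,292) and purple (490,253). Only the first fits, because it is white with red dots, so I'll confirm it in a crop along with the spools.

```bash
cat >> h.py <<'E'
def rect(P):
    (c,(w,h),a)=cv2.minAreaRect(P[:,:2].astype(np.float32)); return np.round(c,1),round(w,1),round(h,1),round(a,1)
def zone(C,x0,x1,y0,y1,z0,z1):
    m=(C[...,0]>x0)&(C[...,0]<x1)&(C[...,1]>y0)&(C[...,1]<y1)&(C[...,2]>z0)&(C[...,2]<z1); return C[m]
E
python3 - <<'E'
from h import *
for n in("top","scene"):
    f=np.load(n+"0.npz");C=f["C"]
    print(n,"lid",rect(zone(C,480,720,-210,-40,62,78)),"grip",rect(zone(C,480,720,-210,-40,88,110)),np.median(zone(C,480,720,-210,-40,88,110)[:,2]), np.median(zone(C,480,720,-210,-40,62,78)[:,2]))
    print("orange",rect(zone(C,400,480,-430,-350,44,60)),"black",rect(zone(C,380,450,-90,0,44,60)))
    print("roof",rect(zone(C,560,950,0,330,165,185)),"bar",rect(zone(C,540,640,40,230,118,160)),np.median(zone(C,540,620,60,210,118,160),0))
    print("tape",rect(zone(C,540,640,-440,-340,20,70)),"table",np.median(zone(C,300,500,-300,-150,-10,10)[:,2]))
p=read_camera("top");save(p,"crop1.png",(190,110,440,290),3)
E
```

```text
top lid (array([ 599.6, -124.9]), 205.5, 112.0, 4.2) grip (array([ 598.6, -124.8]), 89.9, 13.9, 4.1) 94.66253980795591 71.0101919400546
orange (array([ 445.3, -389.7]), 29.7, 29.0, 87.8) black (array([416.2, -37.2]), 30.4, 31.1, 71.0)
roof (array([722.6, 151.2]), 143.4, 216.2, 12.7) bar (array([605.9, 144.7]), 67.3, 154.8, 0.2) [590.75139745 124.60111678 134.48762906]
tape (array([ 591. , -404.8]), 37.9, 62.1, 82.9) table -0.10716991081790184
scene lid (array([ 601. , -125.1]), 205.0, 117.0, 4.2) grip (array([ 600.4, -125. ]), 90.4, 17.3, 5.4) 94.37131615127043 70.41802925323293
orange (array([ 448.4, -390.7]), 31.7, 31.6, 40.1) black (array([417.4, -36.7]), 28.7, 35.2, 38.5)
roof (array([723.9, 152.3]), 140.5, 224.5, 12.8) bar (array([607.4, 142.4]), 58.7, 154.0, 5.8) [595.70884616 120.14811978 133.60858865]
tape (array([ 594.5, -405.9]), 38.3, 62.3, 84.6) table -0.4805464571106768
```

View pics/crop1.png

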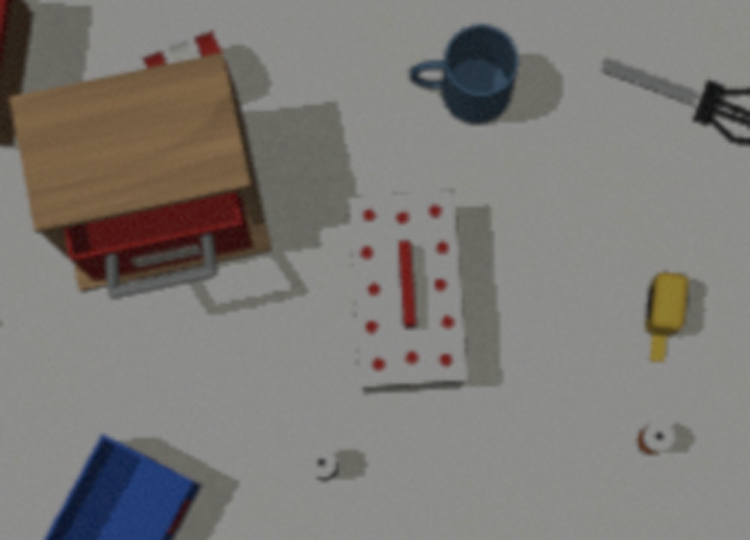

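The crop confirms it: white tin with red dots on the lid, grip bar at yaw ≈ 4°. The spools are at (325,465) black and (655,437) orange. Moving above the lid.

arm_command:
  xyz:
    - [0, 0, 0]
    - [0, 0, 0]
    - [0, 0, 0]
    - [20, -22.7, 0]
    - [20, -22.7, 0]
    - [20, -22.7, 0]
    - [20, -22.7, 0]
    - [20, -22.7, 0]
  twist:
    - [0, 0, 5.6]
    - [0, 0, 5.6]
    - [0, 0, 5.7]
    - [0, 0, 0]
    - [0, 0, 0]
    - [0, 0, 0]
    - [0, 0, 0]
    - [0, 0, 0]
  grip: -1

```text
time: 2.32
eef_pos: [326.2, -484.6, 250.4]
ee_rot: [3.139, 0.115, 0.0]
ft_force: [0.7, -0.1, 0.8]
opening: 85.5
grasp_force: 0.0
```

arm_command:
  xyz:
    - [20, -22.7, 0]
    - [20, -22.7, 0]
    - [20, -22.7, 0]
    - [20, -22.7, 0]
    - [20, -22.7, 0]
    - [20, -22.7, 0]
    - [20, -22.7, 0]
    - [20, -22.7, 0]
  twist:
    - [0, 0, 0]
    - [0, 0, 0]
    - [0, 0, 0]
    - [0, 0, 0]
    - [0, 0, 0]
    - [0, 0, 0]
    - [0, 0, 0]
    - [0, 0, 0]

```text
time: 2.98
eef_pos: [472.5, -291.5, 250.6]
ee_rot: [3.139, 0.116, 0.001]
ft_force: [0.4, -0.5, -0.2]
opening: 85.4
grasp_force: 0.0
```

arm_command:
  xyz:
    - [20, -22.7, 0]
    - [20, -22.7, 0]
    - [20, -22.7, 0]
    - [20, -22.7, 0]
    - [20, -22.7, 0]
    - [20, -22.7, 0]
    - [20, -22.7, 0]
    - [0, 0, 0]
  twist:
    - [0, 0, 0]
    - [0, 0, 0]
    - [0, 0, 0]
    - [0, 0, 0]
    - [0, 0, 0]
    - [0, 0, 0]
    - [0, 0, 0]
    - [0, 0, 0]

```text
time: 3.65
eef_pos: [601.9, -120.2, 250.4]
ee_rot: [-3.138, -0.123, -0.002]
ft_force: [-0.2, 0.2, -0.0]
opening: 85.3
grasp_force: 0.0
```

```bash
cat >> h.py <<'E'
from scipy.spatial.transform import Rotation as Ro
def go(x,y,z,yaw,step=30):
    """tool-axis numbers to reach a tool-down pose"""
    s=r.read_state();R=Ro.from_rotvec(s["ee_rot"]);p=s["eef_pos"]
    c=np.radians(yaw);G=Ro.from_matrix([[np.cos(c),np.sin(c),0],[np.sin(c),-np.cos(c),0],[0,0,-1]])
    tw=(R.inv()*G).as_rotvec(degrees=True);d=np.array([x,y,z])-p
    n=int(np.ceil(np.linalg.norm(d)/step))
    print("at",p.round(1),"turn first",tw.round(2),"| then",G.inv().apply(d).round(1),"n",n,"per row",(G.inv().apply(d)/n).round(2),"| no-turn axes",R.inv().apply(d).round(1))
def st():
    s=r.read_state();print("t",round(s["time"],1),"p",s["eef_pos"].round(1),"F",s["ft_force"].round(1),"open",round(s["opening"],1),"grip",s["grasp_force"])
E
python3 -c "
from h import *
st();go(600,-125,93,4.2)"
```

```text
t 3.6 p [ 601.9 -120.2  250.4] F [-0.2  0.2 -0. ] open 85.3 grip 0.0
at [ 601.9 -120.2  250.4] turn first [-0.09 -0.08  0.28] | then [ -2.2   4.6 157.4] n 6 per row [-0.37  0.77 26.23] | no-turn axes [ -2.4   4.8 157.3]
```

arm_command:
  xyz:
    - [0, 0, 26]
    - [0, 0, 26]
    - [0, 0, 26]
    - [0, 0, 26]
    - [0, 0, 26]
    - [0, 0, 13]
    - [0, 0, 0]
    - [0, 0, 0]
  twist:
    - [0, 0, 0]
    - [0, 0, 0]
    - [0, 0, 0]
    - [0, 0, 0]
    - [0, 0, 0]
    - [0, 0, 0]
    - [0, 0, 0]
    - [0, 0, 0]

```text
time: 4.32
eef_pos: [599.5, -124.2, 107.2]
ee_rot: [-3.139, -0.116, 0.002]
ft_force: [0.1, 0.7, -0.0]
opening: 85.2
grasp_force: 0.0
```

```bash
python3 -c "
from h import *
st();go(600,-125,93,4.2)"
```

```text
t 4.3 p [ 599.5 -124.2  107.2] F [ 0.1  0.7 -0. ] open 85.2 grip 0.0
at [ 599.5 -124.2  107.2] turn first [-0.02  0.05  0.02] | then [ 0.5  0.8 14.2] n 1 per row [ 0.47  0.81 14.19] | no-turn axes [ 0.5  0.8 14.2]
```

arm_command:
  xyz:
    - [0, 0.7, 10]
    - [0, 0, 0]
    - [0, 0, 0]
    - [0, 0, 0]
    - [0, 0, 0]
    - [0, 0, 0]
    - [0, 0, 0]
    - [0, 0, 0]
  twist:
    - [0, 0, 0]
    - [0, 0, 0]
    - [0, 0, 0]
    - [0, 0, 0]
    - [0, 0, 0]
    - [0, 0, 0]
    - [0, 0, 0]
    - [0, 0, 0]
  grip: 1

```text
time: 4.98
eef_pos: [600.3, -124.9, 98.3]
ee_rot: [3.139, 0.116, 0.002]
ft_force: [-0.4, 0.2, 3.5]
opening: 12.2
grasp_force: 61.9
```

arm_command:
  xyz:
    - [0, 0, 0]
    - [0, 0, 0]
    - [0, 0, 0]
    - [0, 0, 0]
  twist:
    - [0, 0, 0]
    - [0, 0, 0]
    - [0, 0, 0]
    - [0, 0, 0]

```text
time: 5.32
eef_pos: [600.3, -124.9, 98.3]
ee_rot: [3.139, 0.116, 0.002]
ft_force: [-0.2, 0.4, 5.7]
opening: 12.4
grasp_force: 62.2
```

arm_command:
  xyz:
    - [0, 0, -8]
    - [0, 0, -12]
    - [0, 0, -15]
    - [0, 0, -20]
    - [-2, 27.9, 0]
    - [-2, 27.9, 0]
    - [-2, 27.9, 0]
    - [-2, 27.9, 0]
  twist:
    - [0, 0, 0]
    - [0, 0, 0]
    - [0, 0, 0]
    - [0, 0, 0]
    - [0, 0, 0]
    - [0, 0, 0]
    - [0, 0, 0]
    - [0, 0, 0]

```text
time: 5.98
eef_pos: [599.8, -237.5, 153.0]
ee_rot: [3.139, 0.117, 0.0]
ft_force: [0.5, 0.9, -0.4]
opening: 12.6
grasp_force: 61.3
```

arm_command:
  xyz:
    - [-2, 27.9, 0]
    - [0, 0, 0]
    - [0, 0, 25]
    - [0, 0, 25]
    - [0, 0, 25]
    - [0, 0, 20]
    - [0, 0, 0]
    - [0, 0, 0]
  twist:
    - [0, 0, 0]
    - [0, 0, 0]
    - [0, 0, 0]
    - [0, 0, 0]
    - [0, 0, 0]
    - [0, 0, 0]
    - [0, 0, 0]
    - [0, 0, 0]

```text
time: 6.65
eef_pos: [599.0, -263.7, 56.1]
ee_rot: [-3.138, -0.116, 0.005]
ft_force: [-0.1, -1.2, -1.3]
opening: 12.3
grasp_force: 61.3
```

Run:
```python
from h import *
st();go(600,-265,40,4.2)
p=read_camera("scene");save(p,"s1.png",(140,180,460,420),2.4)
```

```text
t 6.7 p [ 599.  -263.7   56.1] F [-0.1 -1.2 -1.3] open 12.3 grip 61.29544973373413
at [ 599.  -263.7   56.1] turn first [-0.11  0.17  0.04] | then [ 0.9  1.4 16.1] n 1 per row [ 0.85  1.4  16.11] | no-turn axes [ 0.9  1.4 16.1]
```

View pics/s1.png

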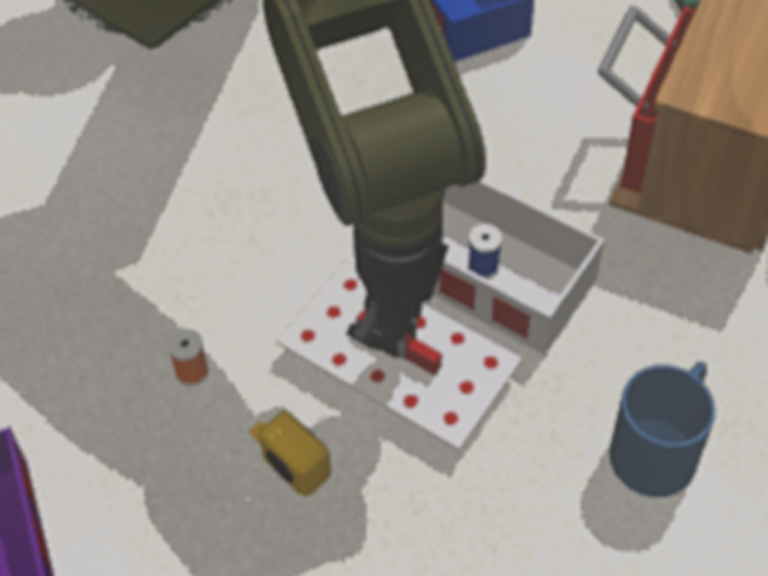

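The lid hangs level between the tin and the tape, and a blue spool shows in the tin at (485,250). I'll lower the lid and release it.

arm_command:
  xyz:
    - [0, 0, 8]
    - [0, 0, 5]
    - [0, 0, 3]
    - [0, 0, 1]
    - [0, 0, 0]
    - [0, 0, 0]
  twist:
    - [0, 0, 0]
    - [0, 0, 0]
    - [0, 0, 0]
    - [0, 0, 0]
    - [0, 0, 0]
    - [0, 0, 0]

```text
time: 7.2
eef_pos: [600.2, -264.7, 40.5]
ee_rot: [3.139, 0.116, 0.0]
ft_force: [0.4, 1.0, -1.1]
opening: 12.4
grasp_force: 61.3
```

arm_command:
  xyz:
    - [0, 0, 0]
    - [0, 0, 0]
    - [0, 0, 0]
    - [0, 0, 0]
    - [0, 0, -20]
    - [0, 0, -30]
    - [0, 0, -30]
    - [0, 0, -30]
  twist:
    - [0, 0, 0]
    - [0, 0, 0]
    - [0, 0, 0]
    - [0, 0, 0]
    - [0, 0, 0]
    - [0, 0, 0]
    - [0, 0, 0]
    - [0, 0, 0]
  grip: -1

```text
time: 7.87
eef_pos: [599.8, -264.4, 151.3]
ee_rot: [-3.139, -0.116, 0.001]
ft_force: [0.5, 0.2, 0.6]
opening: 85.3
grasp_force: 0.0
```

Run:
```python
from h import *
st()
p=read_camera("scene");C=cloud(p)
print(zone(C,480,720,-330,-200,8,16)[:,2].std(), np.median(zone(C,480,720,-330,-200,4,30)[:,2]),rect(zone(C,480,720,-330,-200,8,18)))
f=np.load("top0.npz")["C"]
# bar: fit in unit frame
c,s=np.cos(np.radians(12.7)),np.sin(np.radians(12.7));R=np.array([[c,s,0],[-s,c,0],[0,0,1]])
for n,D in(("top",f),("scene",C)):
    U=(D-np.array([634.2,131.7,0]))@R.T
    P=zone(U,-120,-25,-40,40,112,160); print(n,len(P),np.median(P,0).round(1),P.min(0).round(1),P.max(0).round(1))
```

```text
t 7.9 p [ 599.8 -264.4  151.3] F [0.5 0.2 0.6] open 85.3 grip 0.0
1.790499797874452 11.651612873489455 (array([ 600.8, -266.3]), 205.6, 115.1, 4.4)
top 107 [-4.760e+01 -1.000e-01  1.357e+02] [-52.8 -39.4 127.2] [-40.1  39.9 142.4]
scene 111 [-43.5  -1.8 134.9] [-50.6 -38.7 130. ] [-37.6  39.9 140.6]
```

The lid lies flat on the table. The bin is near level, with its bar at about (589,122,131). Next I'll cage the bar from above with the fingers across it.

arm_command:
  xyz:
    - [0, 0, -12]
    - [0, 0, -12]
    - [0, 0, -12]
    - [0, 0, -12]
    - [0, 0, -12]
    - [0, 0, -12]
    - [0, 0, -12]
    - [0, 0, -12]
  twist:
    - [0, 0, 6.8]
    - [0, 0, 6.8]
    - [0, 0, 6.8]
    - [0, 0, 6.8]
    - [0, 0, 6.8]
    - [0, 0, 6.8]
    - [0, 0, 6.8]
    - [0, 0, 6.8]
  grip: 0.3

```text
time: 8.58
eef_pos: [600.1, -264.6, 246.9]
ee_rot: [-2.841, 1.34, -0.0]
ft_force: [0.1, 0.1, 0.0]
opening: 29.9
grasp_force: 0.0
```

arm_command:
  xyz:
    - [0, 0, 0]
    - [0, 0, 0]
    - [0, 0, 0]
    - [0, 0, 0]
    - [-27, -5.3, 0]
    - [-27, -5.3, 0]
    - [-27, -5.3, 0]
    - [-27, -5.3, 0]
  twist:
    - [0, 0, 6.8]
    - [0, 0, 6.8]
    - [0, 0, 6.8]
    - [0, 0, 6.8]
    - [0, 0, 0]
    - [0, 0, 0]
    - [0, 0, 0]
    - [0, 0, 0]

```text
time: 9.25
eef_pos: [597.0, -153.6, 246.3]
ee_rot: [-2.452, 1.964, -0.0]
ft_force: [0.6, -0.3, -0.1]
opening: 30.0
grasp_force: 0.0
```

arm_command:
  xyz:
    - [-27, -5.3, 0]
    - [-27, -5.3, 0]
    - [-27, -5.3, 0]
    - [-27, -5.3, 0]
    - [-27, -5.3, 0]
    - [-27, -5.3, 0]
    - [-27, -5.3, 0]
    - [-27, -5.3, 0]
  twist:
    - [0, 0, 0]
    - [0, 0, 0]
    - [0, 0, 0]
    - [0, 0, 0]
    - [0, 0, 0]
    - [0, 0, 0]
    - [0, 0, 0]
    - [0, 0, 0]

```text
time: 9.92
eef_pos: [591.1, 59.6, 246.4]
ee_rot: [-2.462, 1.939, 0.009]
ft_force: [-0.4, -0.2, 0.3]
opening: 29.9
grasp_force: 0.0
```

arm_command:
  xyz:
    - [-27, -5.3, 0]
    - [-27, -5.3, 0]
    - [0, 0, 0]
    - [0, 0, 0]
  twist:
    - [0, 0, 0]
    - [0, 0, 0]
    - [0, 0, 0]
    - [0, 0, 0]

```text
time: 10.25
eef_pos: [589.4, 89.2, 246.4]
ee_rot: [-2.481, 1.883, 0.032]
ft_force: [0.1, 0.3, -0.3]
opening: 29.7
grasp_force: 0.0
```

Run:
```python
from h import *
st();go(589.3,121.6,133,-77.3)
print(r.read_state()["qpos"])
```

```text
t 10.2 p [589.4  89.2 246.4] F [ 0.1  0.3 -0.3] open 29.7 grip 0.0
at [589.4  89.2 246.4] turn first [-0.44  1.85  2.9 ] | then [-31.6  -7.  113.4] n 4 per row [-7.9  -1.76 28.35] | no-turn axes [-27.5  -7.7 114.4]
[0.04587369 0.00627472 1.78056787 0.03399525 1.3538312  2.90786156]
```

Joint 6 is at its limit, so I'll use the grasp half a turn round.

arm_command:
  xyz:
    - [0, 0, 0]
    - [0, 0, 0]
    - [0, 0, 0]
    - [0, 0, 0]
    - [0, 0, 0]
    - [0, 0, 0]
    - [0, 0, 0]
    - [0, 0, 0]
  twist:
    - [0, 0, -7]
    - [0, 0, -7]
    - [0, 0, -7]
    - [0, 0, -7]
    - [0, 0, -7]
    - [0, 0, -7]
    - [0, 0, -7]
    - [0, 0, -7]

```text
time: 10.92
eef_pos: [589.6, 87.8, 246.3]
ee_rot: [-3.07, 0.491, 0.009]
ft_force: [-0.4, 0.5, -0.4]
opening: 30.0
grasp_force: 0.0
```

arm_command:
  xyz:
    - [0, 0, 0]
    - [0, 0, 0]
    - [0, 0, 0]
    - [0, 0, 0]
    - [0, 0, 0]
    - [0, 0, 0]
    - [0, 0, 0]
    - [0, 0, 0]
  twist:
    - [0, 0, -7]
    - [0, 0, -7]
    - [0, 0, -7]
    - [0, 0, -7]
    - [0, 0, -7]
    - [0, 0, -7]
    - [0, 0, -7]
    - [0, 0, -7]

```text
time: 11.58
eef_pos: [589.6, 87.8, 246.3]
ee_rot: [-2.942, -1.008, -0.016]
ft_force: [-0.2, 0.4, 0.3]
opening: 30.2
grasp_force: 0.0
```

arm_command:
  xyz:
    - [0, 0, 0]
    - [0, 0, 0]
    - [0, 0, 0]
    - [0, 0, 0]
    - [0, 0, 0]
    - [0, 0, 0]
    - [0, 0, 0]
    - [0, 0, 0]
  twist:
    - [0, 0, -7]
    - [0, 0, -7]
    - [0, 0, -7]
    - [0, 0, -7]
    - [0, 0, -7]
    - [0, 0, -7]
    - [0, 0, -7]
    - [0, 0, -7]

```text
time: 12.25
eef_pos: [589.6, 87.8, 246.4]
ee_rot: [-2.13, -2.277, -0.037]
ft_force: [0.7, -0.2, -0.3]
opening: 30.0
grasp_force: 0.0
```

Run:
```python
from h import *
st();go(589.3,121.6,133,102.7)
print(r.read_state()["qpos"])
```

```text
t 12.2 p [589.6  87.8 246.4] F [ 0.7 -0.2 -0.3] open 30.0 grip 0.0
at [589.6  87.8 246.4] turn first [ 0.25 -1.88 -8.89] | then [ 33.    7.2 113.4] n 4 per row [ 8.26  1.79 28.34] | no-turn axes [ 30.    1.8 114.4]
[ 0.04347836  0.00627009  1.78060695  0.03388024  1.35385467 -0.03033964]
```

arm_command:
  xyz:
    - [0, 0, 0]
    - [0, 0, 0]
    - [16.5, 3.6, 0]
    - [16.5, 3.6, 0]
    - [0, 0, 20]
    - [0, 0, 20]
    - [0, 0, 20]
    - [0, 0, 0]
  twist:
    - [0.12, -0.94, -4.4]
    - [0.12, -0.94, -4.5]
    - [0, 0, 0]
    - [0, 0, 0]
    - [0, 0, 0]
    - [0, 0, 0]
    - [0, 0, 0]
    - [0, 0, 0]

```text
time: 12.92
eef_pos: [586.8, 121.5, 181.3]
ee_rot: [-1.965, -2.444, 0.009]
ft_force: [-1.3, 1.2, -1.0]
opening: 30.1
grasp_force: 0.0
```

arm_command:
  xyz:
    - [0, 0, 0]
    - [0, 0, 0]
  twist:
    - [0, 0, 0]
    - [0, 0, 0]

```text
time: 13.08
eef_pos: [590.0, 122.3, 187.6]
ee_rot: [1.968, 2.448, 0.002]
ft_force: [0.0, -0.8, 0.5]
opening: 30.0
grasp_force: 0.0
```

Run:
```python
from h import *
st();go(589.3,121.6,133,102.7)
p=read_camera("scene");save(p,"s2.png",(320,120,500,260),4)
```

```text
t 13.1 p [590.  122.3 187.6] F [ 0.  -0.8  0.5] open 30.0 grip 0.0
at [590.  122.3 187.6] turn first [ 0.08 -0.02 -0.28] | then [-0.5 -0.9 54.6] n 2 per row [-0.27 -0.43 27.31] | no-turn axes [-0.6 -0.9 54.6]
```

View pics/s2.png

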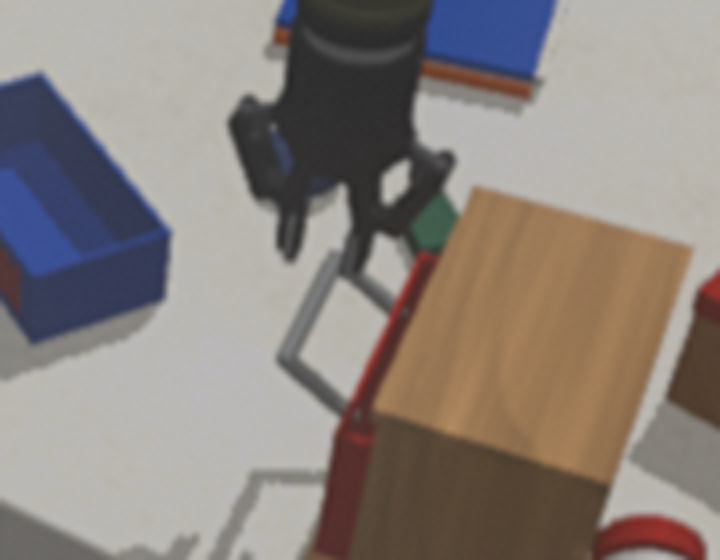

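The fingers straddle the bar line and clear the roof. Descending to cage the bar.

arm_command:
  xyz:
    - [0, 0, 15]
    - [0, 0, 15]
    - [0, 0, 12]
    - [0, 0, 8]
    - [0, 0, 4]
    - [0, 0, 0]
    - [0, 0, 0]
  twist:
    - [0, 0, 0]
    - [0, 0, 0]
    - [0, 0, 0]
    - [0, 0, 0]
    - [0, 0, 0]
    - [0, 0, 0]
    - [0, 0, 0]

```text
time: 13.72
eef_pos: [589.6, 123.0, 132.9]
ee_rot: [-1.967, -2.45, -0.001]
ft_force: [0.1, -0.3, 0.4]
opening: 29.6
grasp_force: 0.0
```

Run:
```python
from h import *
st()
# plan: TCP offset from bar kept; tool y=+unit x, z down. incremental path theta
pr=None
for t in np.radians(np.arange(0,51,5)):
    x=-45*np.cos(t)-120*np.sin(t);z=12+120*np.cos(t)-45*np.sin(t)
    if pr: print(round(np.degrees(t)),"y",round(x-pr[0],1),"z",round(-(z-pr[1]),1))
    pr=(x,z)
```

```text
t 13.7 p [589.6 123.  132.9] F [ 0.1 -0.3  0.4] open 29.6 grip 0.0
5 y -10.3 z 4.4
10 y -9.9 z 5.3
15 y -9.4 z 6.1
20 y -8.8 z 6.9
25 y -8.2 z 7.6
30 y -7.5 z 8.3
35 y -6.7 z 8.9
40 y -5.9 z 9.5
45 y -5.1 z 10.0
50 y -4.2 z 10.4
```

arm_command:
  xyz:
    - [0, -8, 0]
    - [0, -10.3, 4.4]
    - [0, -9.9, 5.3]
    - [0, -9.4, 6.1]
    - [0, -8.8, 6.9]
    - [0, -8.2, 7.6]
    - [0, -7.5, 8.3]
    - [0, 0, 0]
  twist:
    - [0, 0, 0]
    - [0, 0, 0]
    - [0, 0, 0]
    - [0, 0, 0]
    - [0, 0, 0]
    - [0, 0, 0]
    - [0, 0, 0]
    - [0, 0, 0]

```text
time: 14.38
eef_pos: [526.6, 109.1, 91.8]
ee_rot: [-1.966, -2.449, 0.003]
ft_force: [4.1, -0.4, -1.4]
opening: 29.9
grasp_force: 1.5
```

arm_command:
  xyz:
    - [0, -6.7, 8.9]
    - [0, -5.9, 9.5]
    - [0, -5, 9]
    - [0, 0, 0]
    - [0, 0, 0]
    - [0, 0, 0]
  twist:
    - [0, 0, 0]
    - [0, 0, 0]
    - [0, 0, 0]
    - [0, 0, 0]
    - [0, 0, 0]
    - [0, 0, 0]

```text
time: 14.88
eef_pos: [510.7, 105.7, 64.3]
ee_rot: [-1.966, -2.449, 0.0]
ft_force: [7.1, 1.4, -6.2]
opening: 30.1
grasp_force: 3.9
```

```bash
cat >> h.py <<'E'
UO=np.array([634.2,131.7,0]);_c,_s=np.cos(np.radians(12.7)),np.sin(np.radians(12.7));UR=np.array([[_c,_s,0],[-_s,_c,0],[0,0,1]])
def unit(P): return (P-UO)@UR.T
E
python3 - <<'E'
from h import *
st();u=unit(r.read_state()["eef_pos"]);print("tcp unit",u)
p=read_camera("scene");save(p,"s3.png",(320,120,500,260),4)
E
```

```text
t 14.9 p [510.7 105.7  64.3] F [ 7.1  1.4 -6.2] open 30.1 grip 3.946525901556015
tcp unit [-126.22540758    1.75628667   64.31568391]
```

View pics/s3.png

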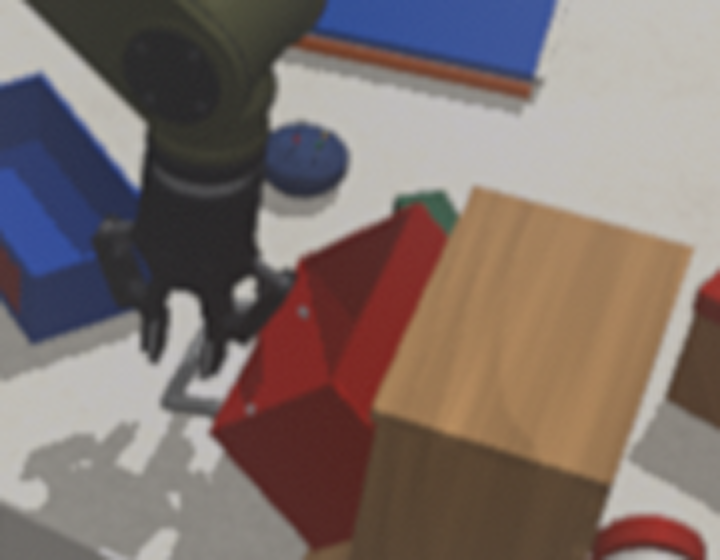

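The bin now stands tilted at roughly 45° and its opening is clear of the roof. I'll free the fingers and rise.

arm_command:
  xyz:
    - [0, 5, 0]
    - [0, 0, -8]
    - [0, 0, -15]
    - [0, 0, -20]
    - [0, 0, -30]
    - [0, 0, -30]
    - [0, 0, -30]
    - [0, 0, -30]
  twist:
    - [0, 0, 0]
    - [0, 0, 0]
    - [0, 0, 0]
    - [0, 0, 0]
    - [0, 0, 0]
    - [0, 0, 0]
    - [0, 0, 0]
    - [0, 0, 0]

```text
time: 15.6
eef_pos: [514.8, 106.7, 230.1]
ee_rot: [-1.965, -2.447, 0.003]
ft_force: [0.3, -0.5, -0.4]
opening: 30.2
grasp_force: 0.0
```

arm_command:
  xyz:
    - [-25, -10, 0]
    - [-25, -10, 0]
    - [-25, -10, 0]
    - [-25, -10, 0]
    - [-25, -10, 0]
    - [-25, -10, 0]
    - [-25, -10, 0]
    - [0, 0, 0]
  twist:
    - [0, 0, 0]
    - [0, 0, 0]
    - [0, 0, 0]
    - [0, 0, 0]
    - [0, 0, 0]
    - [0, 0, 0]
    - [0, 0, 0]
    - [0, 0, 0]
  grip: -1

```text
time: 16.27
eef_pos: [484.1, -82.1, 228.7]
ee_rot: [-1.97, -2.444, 0.004]
ft_force: [0.0, 0.2, -0.5]
opening: 85.6
grasp_force: 0.0
```

Run:
```python
from h import *
st()
for n in("scene","top"):
    p=read_camera(n);C=cloud(p);U=unit(C);np.savez(n+"1.npz",C=C,px=p["pixels"])
    px=p["pixels"].astype(int);red=(px[...,0]>70)&(px[...,1]<45)&(px[...,2]<50)
    B=U[(abs(U[...,1])<40)&(U[...,0]>-160)&(U[...,0]<-88)&(U[...,2]>35)&(U[...,2]<110)&~red]
    if len(B):print(n,"bar?",len(B),np.median(B,0).round(1),B.min(0).round(1),B.max(0).round(1))
    F=U[red&(abs(U[...,1])<80)&(U[...,0]>-130)&(U[...,0]<60)&(U[...,2]>15)&(U[...,2]<170)]
    i=F[:,2].argmax();j=F[:,0].argmin();print("red top",F[i].round(1),"foremost",F[j].round(1),len(F))
    # spools in tin
    for q in("spool_red","spool_blue","spool_green","spool_orange","spool_black","lid","tin","tin_rim"):
        print(q,[(round(x["conf"],2),int(x["location"][0]*640),int(x["location"][1]*480),at(C,x["location"]).tolist()) for x in landmark_of(p,q)[:3]])
    if n=="top":save(p,"t2.png",(190,110,440,290),3)
    T=zone(C,480,720,-200,-50,44,58);print("tin spool tops",len(T))
```

```text
t 16.3 p [484.1 -82.1 228.7] F [ 0.   0.2 -0.5] open 85.6 grip 0.0
scene bar? 105 [-113.9   -2.2   66.8] [-121.   -39.4   58.6] [-96.6  39.5  72.1]
red top [ 10.4 -71.  148.5] foremost [ 10.4 -71.  148.5] 12
spool_red []
spool_blue [(0.66, 340, 287, [604.0, -139.0, 38.0])]
spool_green []
spool_orange [(0.77, 218, 329, [458.0, -398.0, 42.0])]
spool_black [(0.47, 306, 230, [432.0, -49.0, 47.0])]
lid [(0.65, 303, 328, [600.0, -275.0, 28.0])]
tin [(0.83, 133, 424, [458.0, -648.0, 6.0]), (0.77, 341, 291, [604.0, -134.0, 18.0]), (0.74, 326, 178, [515.0, -83.0, 294.0])]
tin_rim [(0.96, 329, 163, [524.0, -86.0, 341.0]), (0.83, 126, 408, [420.0, -634.0, 5.0])]
tin spool tops 816
top bar? 99 [-118.    -0.2   66.7] [-123.8  -39.7   56.3] [-110.4   39.3   74.8]
red top [ -9.3 -59.2 168.5] foremost [-77.1 -47.3  92.2] 1395
spool_red []
spool_blue []
spool_green [(0.39, 245, 201, [620.0, 136.0, 34.0])]
spool_orange [(0.47, 406, 258, [437.0, -378.0, 53.0])]
spool_black [(0.7, 327, 209, [493.0, -128.0, 522.0])]
lid [(0.95, 368, 211, [590.0, -262.0, 34.0])]
tin [(0.92, 483, 253, [461.0, -639.0, 1.0]), (0.68, 228, 290, [334.0, 187.0, 5.0]), (0.65, 325, 213, [483.0, -123.0, 528.0])]
tin_rim [(0.97, 326, 205, [508.0, -125.0, 496.0]), (0.93, 224, 291, [331.0, 201.0, -1.0])]
tin spool tops 63
```

View pics/t2.png

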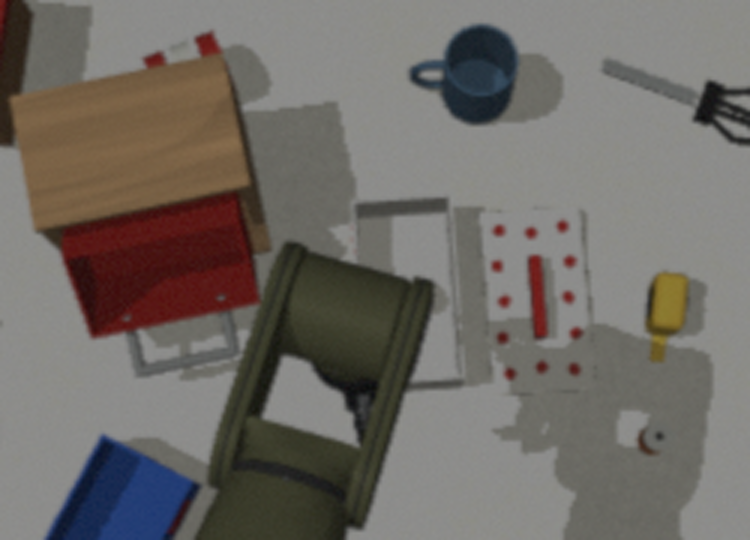

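The bin stands at about 45°, with its bar at unit x −116, z 63. The arm hides part of the tin, so I'll look at the tin from the scene view and plan the black spool.

Run:
```python
from h import *
st()
f=np.load("scene1.npz");C=f["C"]
print("tin rim",rect(zone(C,480,720,-200,-50,63,72)))
m=(C[...,0]>500)&(C[...,0]<700)&(C[...,1]>-176)&(C[...,1]<-74)&(C[...,2]>46)&(C[...,2]<56)
k,l,s,c=cv2.connectedComponentsWithStats(m.astype(np.uint8))
for i in range(1,k):
    if s[i,4]>15: print(s[i],rect(C[l==i]))
print("black",rect(zone(C,380,450,-90,0,46,56)),"orange",rect(zone(C,400,480,-430,-350,46,56)))
save({"pixels":f["px"]},"s4.png",(180,180,440,360),3)
```

```text
t 17.2 p [485.8 -79.2 229.3] F [0.8 0.2 0.3] open 85.2 grip 0.0
tin rim (array([ 600.9, -125.9]), 201.3, 113.1, 4.5)
[299 248  54  26 134] (array([ 525.7, -102.2]), 129.8, 66.6, 48.8)
[336 273  13  13 131] (array([ 598.9, -124.3]), 31.8, 30.0, 86.1)
[344 301  24  15  62] (array([ 669.8, -173.3]), 60.1, 4.4, 3.7)
black (array([418.4, -36.9]), 31.3, 32.2, 1.2) orange (array([ 448.1, -390. ]), 32.0, 30.4, 30.5)
```

View pics/s4.png

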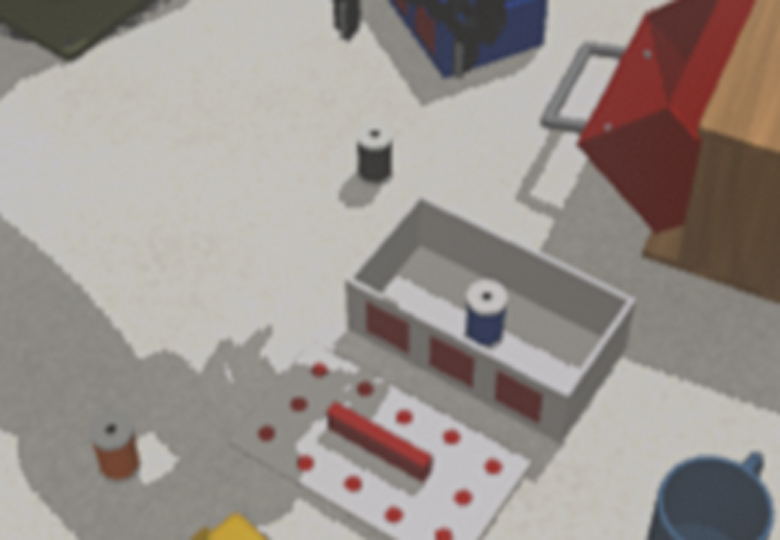

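The tin holds one spool only, the blue at (486,310). With the black at (375,155) and the orange at (115,450), that makes three in all. I'll pick the black one first.

arm_command:
  xyz:
    - [0, 0, 0]
    - [0, 0, 0]
    - [0, 0, 0]
    - [0, 0, 0]
    - [0, 0, 0]
    - [0, 0, 0]
    - [0, 0, 0]
    - [0, 0, 0]
  twist:
    - [0, 0, 6.9]
    - [0, 0, 6.9]
    - [0, 0, 6.9]
    - [0, 0, 6.9]
    - [0, 0, 6.9]
    - [0, 0, 6.9]
    - [0, 0, 6.9]
    - [0, 0, 6.9]
  grip: -0.22

```text
time: 17.83
eef_pos: [485.8, -79.2, 229.3]
ee_rot: [-2.881, -1.251, -0.0]
ft_force: [-0.2, 0.4, 0.2]
opening: 52.3
grasp_force: 0.0
```

arm_command:
  xyz:
    - [0, 0, 0]
    - [0, 0, 0]
    - [0, 0, 0]
    - [0, 0, 0]
    - [0, 0, 0]
    - [-19.3, -18.8, 0]
    - [-19.3, -18.8, 0]
    - [-19.3, -18.8, 0]
  twist:
    - [0, 0, 6.9]
    - [0, 0, 6.9]
    - [0, 0, 6.9]
    - [0, 0, 6.9]
    - [0, 0, 6.9]
    - [0, 0, 0]
    - [0, 0, 0]
    - [0, 0, 0]

```text
time: 18.5
eef_pos: [416.1, -36.8, 229.1]
ee_rot: [-3.121, -0.348, 0.001]
ft_force: [-0.1, 0.5, -0.3]
opening: 51.9
grasp_force: 0.0
```

arm_command:
  xyz:
    - [0, 0, 20]
    - [0, 0, 25]
    - [0, 0, 25]
    - [0, 0, 25]
    - [0, 0, 0]
    - [0, 0, 0]
    - [0, 0, 0]
  twist:
    - [0, 0, 0]
    - [0, 0, 0]
    - [0, 0, 0]
    - [0, 0, 0]
    - [0, 0, 0]
    - [0, 0, 0]
    - [0, 0, 0]

```text
time: 19.08
eef_pos: [417.7, -37.1, 135.8]
ee_rot: [-3.122, -0.349, -0.003]
ft_force: [0.4, -0.6, 0.3]
opening: 52.1
grasp_force: 0.0
```

Run:
```python
from h import *
st();p=read_camera("scene");C=cloud(p);T=zone(C,370,460,-90,10,43,56)
print("black",rect(T),len(T),[(round(x["conf"],2),x["location"],at(C,x["location"])) for x in recognise(p,"spool_black")])
go(417,-37,36,12.7)
```

```text
t 19.1 p [417.7 -37.1 135.8] F [ 0.4 -0.6  0.3] open 52.1 grip 0.0
black (array([417.2, -36.7]), 28.6, 33.0, 37.5) 103 [(0.62, [0.672, 0.3575], array([560., 382.,  17.])), (0.61, [0.4706, 0.4808], array([414., -48.,  34.]))]
at [418.3 -37.3 136.6] turn first [ 0.06 -0.19  0.08] | then [ -1.2  -0.5 100.6] n 4 per row [-0.3  -0.13 25.14] | no-turn axes [ -1.5  -0.6 100.6]
```

arm_command:
  xyz:
    - [-1, 0, 25]
    - [0, 0, 25]
    - [0, 0, 25]
    - [0, 0, 18]
    - [0, 0, 7]
    - [0, 0, 0]
    - [0, 0, 0]
  twist:
    - [0, 0, 0]
    - [0, 0, 0]
    - [0, 0, 0]
    - [0, 0, 0]
    - [0, 0, 0]
    - [0, 0, 0]
    - [0, 0, 0]

```text
time: 19.77
eef_pos: [417.0, -37.3, 35.6]
ee_rot: [3.122, 0.35, 0.003]
ft_force: [-0.5, -0.3, 0.8]
opening: 52.3
grasp_force: 0.0
```

arm_command:
  xyz:
    - [0, 0, 0]
    - [0, 0, 0]
    - [0, 0, 0]
    - [0, 0, 0]
    - [0, 0, 0]
    - [0, 0, -15]
    - [0, 0, -25]
    - [0, 0, -25]
  twist:
    - [0, 0, 0]
    - [0, 0, 0]
    - [0, 0, 0]
    - [0, 0, 0]
    - [0, 0, 0]
    - [0, 0, 0]
    - [0, 0, 0]
    - [0, 0, 0]
  grip: 1

```text
time: 20.43
eef_pos: [414.9, -36.9, 99.6]
ee_rot: [-3.121, -0.349, 0.003]
ft_force: [0.4, -0.5, -0.6]
opening: 30.6
grasp_force: 59.3
```

arm_command:
  xyz:
    - [0, 0, -30]
    - [0, 0, -30]
    - [0, 0, -30]
    - [0, 0, -25]
    - [0, 0, 0]
  twist:
    - [0, 0, 0]
    - [0, 0, 0]
    - [0, 0, 0]
    - [0, 0, 0]
    - [0, 0, 0]

```text
time: 20.85
eef_pos: [418.9, -37.8, 221.4]
ee_rot: [3.119, 0.349, 0.018]
ft_force: [0.4, -0.1, -0.9]
opening: 30.5
grasp_force: 59.3
```

```bash
cat >> h.py <<'E'
def uw(x,y,z): return UO+UR.T@np.array([x,y,z])
E
python3 - <<'E'
from h import *
st();t=uw(-45,35,130);print(t);go(*t[:2],215,12.7)
E
```

```text
t 20.9 p [418.9 -37.8 221.4] F [ 0.4 -0.1 -0.9] open 30.5 grip 59.29289996623993
[582.60632837 155.95062984 130.        ]
at [418.9 -37.8 221.4] turn first [ 0.26 -0.62  0.08] | then [ 202.3 -153.     6.4] n 9 per row [ 22.48 -17.     0.71] | no-turn axes [ 202.5 -152.8    7.9]
```

arm_command:
  xyz:
    - [22.5, -17, 0]
    - [22.5, -17, 0]
    - [22.5, -17, 0]
    - [22.5, -17, 0]
    - [22.5, -17, 0]
    - [22.5, -17, 0]
    - [22.5, -17, 0]
    - [22.5, -17, 0]
  twist:
    - [0, 0, 0]
    - [0, 0, 0]
    - [0, 0, 0]
    - [0, 0, 0]
    - [0, 0, 0]
    - [0, 0, 0]
    - [0, 0, 0]
    - [0, 0, 0]

```text
time: 21.52
eef_pos: [561.7, 136.5, 213.8]
ee_rot: [-3.122, -0.35, 0.001]
ft_force: [0.4, -0.3, 1.1]
opening: 30.3
grasp_force: 59.4
```

arm_command:
  xyz:
    - [22.5, -17, 0]
    - [0, 0, 0]
    - [0, 0, 0]
    - [0, 0, 20]
    - [0, 0, 20]
    - [0, 0, 0]
    - [0, 0, 0]
  twist:
    - [0, 0, 0]
    - [0, 0, 0]
    - [0, 0, 0]
    - [0, 0, 0]
    - [0, 0, 0]
    - [0, 0, 0]
    - [0, 0, 0]

```text
time: 22.1
eef_pos: [577.9, 155.8, 173.0]
ee_rot: [-3.122, -0.348, 0.006]
ft_force: [0.2, -0.4, -0.4]
opening: 30.5
grasp_force: 59.4
```

Run:
```python
from h import *
st();t=uw(-45,35,130);go(*t,12.7)
p=read_camera("scene");save(p,"s5.png",(320,100,500,240),4)
```

```text
t 22.1 p [577.9 155.8 173. ] F [ 0.2 -0.4 -0.4] open 30.5 grip 59.40020442008972
at [577.9 155.8 173. ] turn first [-0.03  0.21  0.03] | then [ 4.6  0.9 43. ] n 2 per row [ 2.3   0.46 21.5 ] | no-turn axes [ 4.8  1.  43. ]
```

View pics/s5.png

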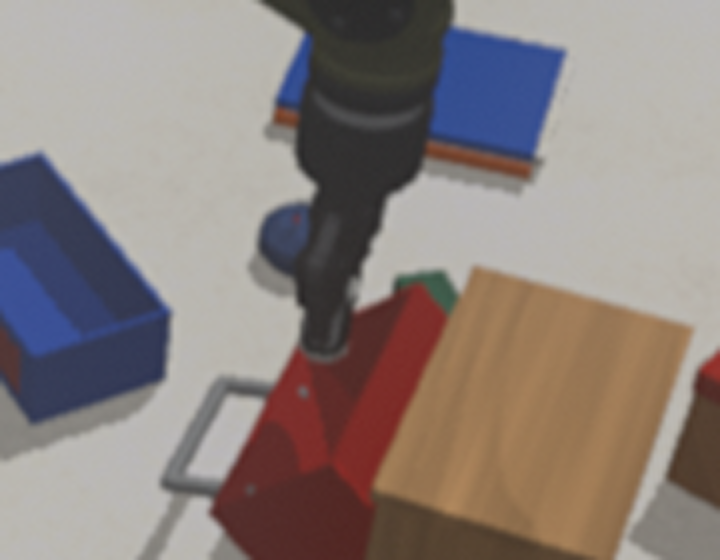

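The spool hangs over the bin mouth. Lowering and releasing.

arm_command:
  xyz:
    - [5, 0, 15]
    - [0, 0, 15]
    - [0, 0, 10]
    - [0, 0, 0]
    - [0, 0, 0]
  twist:
    - [0, 0, 0]
    - [0, 0, 0]
    - [0, 0, 0]
    - [0, 0, 0]
    - [0, 0, 0]

```text
time: 22.57
eef_pos: [584.3, 157.8, 134.9]
ee_rot: [-3.122, -0.349, 0.0]
ft_force: [0.1, 0.9, -0.4]
opening: 30.7
grasp_force: 59.4
```

arm_command:
  xyz:
    - [0, 0, 0]
    - [0, 0, 0]
    - [0, 0, 0]
    - [0, 0, 0]
    - [0, 0, -20]
    - [0, 0, -30]
    - [0, 0, -30]
    - [0, 0, -20]
  twist:
    - [0, 0, 0]
    - [0, 0, 0]
    - [0, 0, 0]
    - [0, 0, 0]
    - [0, 0, 0]
    - [0, 0, 0]
    - [0, 0, 0]
    - [0, 0, 0]
  grip: -0.2

```text
time: 23.23
eef_pos: [585.3, 158.1, 238.1]
ee_rot: [-3.121, -0.35, -0.006]
ft_force: [0.3, -0.3, 0.3]
opening: 51.4
grasp_force: 0.0
```

Run:
```python
from h import *
st();go(599,-124.5,220,4.2)
```

```text
t 23.2 p [585.3 158.1 238.1] F [ 0.3 -0.3  0.3] open 51.4 grip 0.0
at [585.3 158.1 238.1] turn first [-0.04 -0.22  8.58] | then [ -7.  282.9  18.1] n 10 per row [-0.7  28.29  1.81] | no-turn axes [-49.2 278.7  17.7]
```

Now the blue spool in the tin.

arm_command:
  xyz:
    - [0, 0, 0]
    - [0, 0, 0]
    - [-0.7, 28.3, 0]
    - [-0.7, 28.3, 0]
    - [-0.7, 28.3, 0]
    - [-0.7, 28.3, 0]
    - [-0.7, 28.3, 0]
    - [-0.7, 28.3, 0]
  twist:
    - [0, 0, 4.3]
    - [0, 0, 4.2]
    - [0, 0, 0]
    - [0, 0, 0]
    - [0, 0, 0]
    - [0, 0, 0]
    - [0, 0, 0]
    - [0, 0, 0]

```text
time: 23.9
eef_pos: [592.9, -13.0, 234.8]
ee_rot: [-3.139, -0.118, -0.001]
ft_force: [1.8, -0.4, 0.5]
opening: 51.4
grasp_force: 0.0
```

arm_command:
  xyz:
    - [-0.7, 28.3, 0]
    - [-0.7, 28.3, 0]
    - [-0.7, 28.3, 0]
    - [-0.7, 28.3, 0]
    - [0, 0, 25]
    - [0, 0, 25]
    - [0, 0, 0]
    - [0, 0, 0]
  twist:
    - [0, 0, 0]
    - [0, 0, 0]
    - [0, 0, 0]
    - [0, 0, 0]
    - [0, 0, 0]
    - [0, 0, 0]
    - [0, 0, 0]
    - [0, 0, 0]

```text
time: 24.57
eef_pos: [597.5, -124.5, 182.8]
ee_rot: [-3.138, -0.117, 0.006]
ft_force: [0.2, -0.2, 0.2]
opening: 51.3
grasp_force: 0.0
```

Run:
```python
from h import *
st();p=read_camera("scene");C=cloud(p);T=zone(C,560,640,-160,-90,46,58);print(len(T),rect(T))
U=unit(C);px=p["pixels"].astype(int)
B=U[(abs(U[...,1])<40)&(U[...,0]>-160)&(U[...,0]<-95)&(U[...,2]>35)&(U[...,2]<110)];print("bar",np.median(B,0))
go(599,-124.5,39,4.2)
```

```text
t 24.6 p [ 597.5 -124.5  182.8] F [ 0.2 -0.2  0.2] open 51.3 grip 0.0
134 (array([ 598.2, -124. ]), 28.6, 33.1, 34.5)
bar [-113.08054852    3.33901176   66.16483789]
at [ 598.6 -124.6  184.7] turn first [-0.04  0.02  0.09] | then [ 4.000e-01 -1.000e-01  1.457e+02] n 5 per row [ 8.000e-02 -2.000e-02  2.914e+01] | no-turn axes [  0.5   0.  145.7]
```

arm_command:
  xyz:
    - [0, 0, 30]
    - [0, 0, 30]
    - [0, 0, 30]
    - [0, 0, 25]
    - [0, 0, 18]
    - [0, 0, 10]
    - [0, 0, 2]
    - [0, 0, 0]
  twist:
    - [0, 0, 0]
    - [0, 0, 0]
    - [0, 0, 0]
    - [0, 0, 0]
    - [0, 0, 0]
    - [0, 0, 0]
    - [0, 0, 0]
    - [0, 0, 0]

```text
time: 25.28
eef_pos: [599.5, -124.7, 40.5]
ee_rot: [-3.139, -0.118, -0.002]
ft_force: [-0.1, -0.1, -0.7]
opening: 51.5
grasp_force: 0.0
```

arm_command:
  xyz:
    - [0, 0, 0]
    - [0, 0, 0]
    - [0, 0, 0]
    - [0, 0, 0]
    - [0, 0, 0]
    - [0, 0, -15]
    - [0, 0, -25]
    - [0, 0, -25]
  twist:
    - [0, 0, 0]
    - [0, 0, 0]
    - [0, 0, 0]
    - [0, 0, 0]
    - [0, 0, 0]
    - [0, 0, 0]
    - [0, 0, 0]
    - [0, 0, 0]
  grip: 1

```text
time: 25.95
eef_pos: [597.5, -124.5, 104.1]
ee_rot: [-3.138, -0.117, 0.004]
ft_force: [-0.0, -0.3, 0.3]
opening: 31.0
grasp_force: 59.3
```

arm_command:
  xyz:
    - [0, 0, -30]
    - [0, 0, -30]
    - [0, 0, -30]
    - [0, 0, -25]
    - [0, 0, 0]
    - [0, 0, 0]
  twist:
    - [0, 0, 0]
    - [0, 0, 0]
    - [0, 0, 0]
    - [0, 0, 0]
    - [0, 0, -4.3]
    - [0, 0, -4.2]

```text
time: 26.45
eef_pos: [599.8, -125.2, 223.0]
ee_rot: [3.12, 0.355, 0.009]
ft_force: [0.3, -0.2, -0.7]
opening: 30.4
grasp_force: 59.3
```

Run:
```python
from h import *
st();t=uw(-46,-5,131);go(*t[:2],220,12.7)
```

```text
t 26.4 p [ 599.8 -125.2  223. ] F [ 0.3 -0.2 -0.7] open 30.4 grip 59.25958693027496
at [ 599.8 -125.2  223. ] turn first [ 0.14 -0.3   0.28] | then [  44.  -238.1    3. ] n 9 per row [  4.89 -26.45   0.34] | no-turn axes [  45.2 -237.9    2.7]
```

arm_command:
  xyz:
    - [-10, -26.4, 0]
    - [5, -26.4, 0]
    - [5, -26.4, 0]
    - [5, -26.4, 0]
    - [5, -26.4, 0]
    - [5, -26.4, 0]
    - [5, -26.4, 0]
    - [5, -26.4, 0]
  twist:
    - [0, 0, 0]
    - [0, 0, 0]
    - [0, 0, 0]
    - [0, 0, 0]
    - [0, 0, 0]
    - [0, 0, 0]
    - [0, 0, 0]
    - [0, 0, 0]

```text
time: 27.12
eef_pos: [575.9, 87.9, 219.8]
ee_rot: [-3.122, -0.349, -0.001]
ft_force: [0.2, -1.0, -0.3]
opening: 30.7
grasp_force: 59.4
```

arm_command:
  xyz:
    - [19, -26.4, 0]
    - [0, 0, 0]
    - [0, 0, 20]
    - [0, 0, 20]
    - [0, 0, 0]
    - [0, 0, 0]
  twist:
    - [0, 0, 0]
    - [0, 0, 0]
    - [0, 0, 0]
    - [0, 0, 0]
    - [0, 0, 0]
    - [0, 0, 0]

```text
time: 27.62
eef_pos: [587.9, 116.2, 178.2]
ee_rot: [-3.122, -0.349, 0.005]
ft_force: [0.4, 0.1, 0.0]
opening: 30.6
grasp_force: 59.4
```

Run:
```python
from h import *
st();t=uw(-46,-5,132);go(*t,12.7)
```

```text
t 27.6 p [587.9 116.2 178.2] F [0.4 0.1 0. ] open 30.6 grip 59.44489538669586
at [587.9 116.2 178.2] turn first [-0.05  0.18  0.06] | then [ 2.6  0.1 46.2] n 2 per row [ 1.31  0.04 23.1 ] | no-turn axes [ 2.8  0.1 46.2]
```

arm_command:
  xyz:
    - [2, 0, 18]
    - [0, 0, 15]
    - [0, 0, 12]
    - [0, 0, 0]
    - [0, 0, 0]
  twist:
    - [0, 0, 0]
    - [0, 0, 0]
    - [0, 0, 0]
    - [0, 0, 0]
    - [0, 0, 0]

```text
time: 28.03
eef_pos: [590.8, 116.8, 134.6]
ee_rot: [-3.122, -0.349, 0.001]
ft_force: [-0.4, 0.4, 0.2]
opening: 30.5
grasp_force: 59.4
```

arm_command:
  xyz:
    - [0, 0, 0]
    - [0, 0, 0]
    - [0, 0, 0]
    - [0, 0, 0]
    - [0, 0, -20]
    - [0, 0, -30]
    - [0, 0, -30]
    - [0, 0, -20]
  twist:
    - [0, 0, 0]
    - [0, 0, 0]
    - [0, 0, 0]
    - [0, 0, 0]
    - [0, 0, 0]
    - [0, 0, 0]
    - [0, 0, 0]
    - [0, 0, 0]
  grip: -0.2

```text
time: 28.7
eef_pos: [591.8, 117.2, 238.1]
ee_rot: [-3.121, -0.35, -0.006]
ft_force: [0.1, 0.9, 0.4]
opening: 51.3
grasp_force: 0.0
```

Run:
```python
from h import *
st();p=read_camera("scene");C=cloud(p)
for q in("spool_orange","lid","spool_blue","spool_black"):print(q,[(round(x["conf"],2),at(C,x["location"])) for x in landmark_of(p,q)[:3]])
T=zone(C,380,520,-450,-320,46,58);print("orange",len(T),rect(T))
go(446.5,-390,220,12.7)
```

```text
t 28.7 p [591.8 117.2 238.1] F [0.1 0.9 0.4] open 51.3 grip 0.0
spool_orange [(0.62, array([ 458., -397.,   49.]))]
lid [(0.62, array([ 603., -272.,   14.])), (0.42, array([602.,  55., 290.]))]
spool_blue [(0.22, array([ 595., -273.,   16.])), (0.16, array([574., -86.,   3.]))]
spool_black [(0.28, array([577., -87.,   7.]))]
orange 149 (array([ 448.4, -390.7]), 31.4, 31.3, 1.9)
at [590.4 117.  233.5] turn first [-0.04  0.07  0.08] | then [-251.8  463.    13.5] n 18 per row [-13.99  25.72   0.75] | no-turn axes [-252.5  462.6   13.5]
```

arm_command:
  xyz:
    - [-14, 25.7, 0]
    - [-14, 25.7, 0]
    - [-14, 25.7, 0]
    - [-14, 25.7, 0]
    - [-14, 25.7, 0]
    - [-14, 25.7, 0]
    - [-14, 25.7, 0]
    - [-14, 25.7, 0]
  twist:
    - [0, 0, 0]
    - [0, 0, 0]
    - [0, 0, 0]
    - [0, 0, 0]
    - [0, 0, 0]
    - [0, 0, 0]
    - [0, 0, 0]
    - [0, 0, 0]

```text
time: 29.62
eef_pos: [525.5, -109.1, 231.9]
ee_rot: [-3.12, -0.35, 0.006]
ft_force: [0.1, -0.1, -0.9]
opening: 51.0
grasp_force: 0.0
```

arm_command:
  xyz:
    - [-14, 25.7, 0]
    - [-14, 25.7, 0]
    - [-14, 25.7, 0]
    - [-14, 25.7, 0]
    - [-14, 25.7, 0]
    - [-14, 25.7, 0]
    - [-14, 25.7, 0]
    - [-14, 25.7, 0]
  twist:
    - [0, 0, 0]
    - [0, 0, 0]
    - [0, 0, 0]
    - [0, 0, 0]
    - [0, 0, 0]
    - [0, 0, 0]
    - [0, 0, 0]
    - [0, 0, 0]

```text
time: 30.28
eef_pos: [461.9, -334.1, 231.6]
ee_rot: [-3.119, -0.349, 0.004]
ft_force: [-0.1, 0.1, 0.2]
opening: 51.3
grasp_force: 0.0
```

arm_command:
  xyz:
    - [-14, 25.7, 0]
    - [-14, 25.7, 0]
    - [0, 0, 25]
    - [0, 0, 25]
    - [0, 0, 25]
    - [0, 0, 0]
    - [0, 0, 0]
  twist:
    - [0, 0, 0]
    - [0, 0, 0]
    - [0, 0, 0]
    - [0, 0, 0]
    - [0, 0, 0]
    - [0, 0, 0]
    - [0, 0, 0]

```text
time: 30.87
eef_pos: [445.9, -388.2, 155.7]
ee_rot: [-3.116, -0.349, 0.007]
ft_force: [-0.3, -0.6, 0.4]
opening: 51.3
grasp_force: 0.0
```

Run:
```python
from h import *
st()
for n in("scene","top"):
    p=read_camera(n);C=cloud(p);T=zone(C,380,520,-450,-320,46,58)
    if len(T):print("orange",len(T),rect(T))
    if n=="top":
        save(p,"t3.png",(190,110,440,290),3)
        for q in("spool_blue","spool_black","spool_orange"):print(q,[(round(x["conf"],2),unit(at(C,x["location"])).round()) for x in landmark_of(p,q)[:3]])
go(447.5,-390,36,12.7)
```

```text
t 30.9 p [ 445.9 -388.2  155.7] F [-0.3 -0.6  0.4] open 51.3 grip 0.0
orange 145 (array([ 447.9, -390.3]), 30.2, 32.4, 4.8)
spool_blue [(0.47, array([-1., -5., 71.]))]
spool_black [(0.51, array([-5., 35., 67.]))]
spool_orange []
at [ 448.3 -390.4  161.2] turn first [ 0.13 -0.1   0.1 ] | then [ -0.7  -0.6 125.2] n 5 per row [-0.13 -0.12 25.05] | no-turn axes [ -0.9  -0.9 125.2]
```

View pics/t3.png

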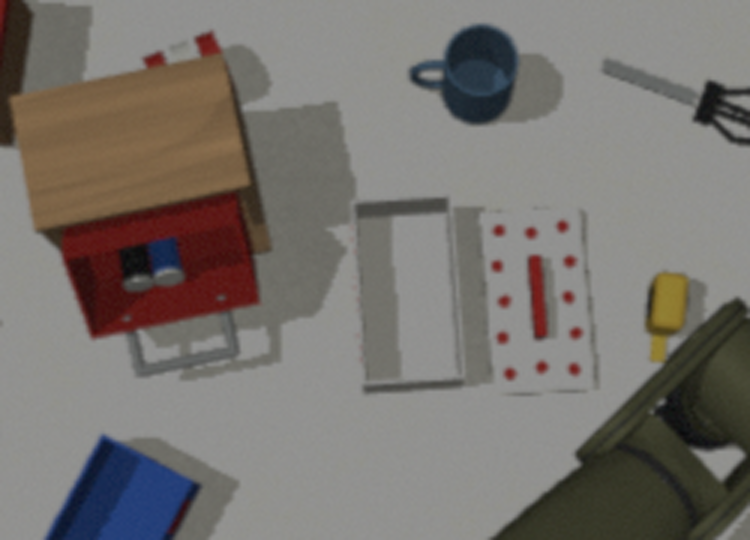

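The black and blue spools lie in the bin at (135,270) and (168,262). The tin is empty and the lid is flat at (538,300). Next is the orange spool.

arm_command:
  xyz:
    - [-0.7, -0.6, 25]
    - [0, 0, 30]
    - [0, 0, 30]
    - [0, 0, 25]
    - [0, 0, 12]
    - [0, 0, 3]
    - [0, 0, 0]
    - [0, 0, 0]
  twist:
    - [0, 0, 0]
    - [0, 0, 0]
    - [0, 0, 0]
    - [0, 0, 0]
    - [0, 0, 0]
    - [0, 0, 0]
    - [0, 0, 0]
    - [0, 0, 0]

```text
time: 31.78
eef_pos: [447.7, -390.4, 36.2]
ee_rot: [3.12, 0.35, 0.003]
ft_force: [-0.0, -0.6, 0.7]
opening: 51.1
grasp_force: 0.0
```

arm_command:
  xyz:
    - [0, 0, 0]
    - [0, 0, 0]
    - [0, 0, 0]
    - [0, 0, 0]
    - [0, 0, 0]
    - [0, 0, -15]
    - [0, 0, -25]
    - [0, 0, -25]
  twist:
    - [0, 0, 0]
    - [0, 0, 0]
    - [0, 0, 0]
    - [0, 0, 0]
    - [0, 0, 0]
    - [0, 0, 0]
    - [0, 0, 0]
    - [0, 0, 0]
  grip: 1

```text
time: 32.45
eef_pos: [445.9, -388.6, 99.1]
ee_rot: [-3.12, -0.349, 0.002]
ft_force: [1.0, -0.5, 0.4]
opening: 30.7
grasp_force: 59.3
```

arm_command:
  xyz:
    - [0, 0, -30]
    - [0, 0, -30]
    - [0, 0, -30]
    - [0, 0, -30]
    - [0, 0, 0]
    - [0, 0, 0]
  twist:
    - [0, 0, 0]
    - [0, 0, 0]
    - [0, 0, 0]
    - [0, 0, 0]
    - [0, 0, 0]
    - [0, 0, 0]

```text
time: 32.95
eef_pos: [447.5, -390.3, 222.5]
ee_rot: [3.118, 0.349, 0.005]
ft_force: [0.7, -0.5, -1.2]
opening: 30.6
grasp_force: 59.3
```

Run:
```python
from h import *
st();t=uw(-46,-42,132);go(*t[:2],220,12.7)
```

```text
t 33.0 p [ 447.5 -390.3  222.5] F [ 0.7 -0.5 -1.2] open 30.6 grip 59.32147443294525
at [ 447.5 -390.3  222.5] turn first [ 0.25 -0.17  0.08] | then [ 250.9 -426.2    2.5] n 17 per row [ 14.76 -25.07   0.15] | no-turn axes [ 251.5 -425.9    1.3]
```

arm_command:
  xyz:
    - [14.7, -25, 0]
    - [14.7, -25, 0]
    - [14.7, -25, 0]
    - [14.7, -25, 0]
    - [14.7, -25, 0]
    - [14.7, -25, 0]
    - [14.7, -25, 0]
    - [14.7, -25, 0]
  twist:
    - [0, 0, 0]
    - [0, 0, 0]
    - [0, 0, 0]
    - [0, 0, 0]
    - [0, 0, 0]
    - [0, 0, 0]
    - [0, 0, 0]
    - [0, 0, 0]

```text
time: 33.62
eef_pos: [516.3, -166.5, 217.1]
ee_rot: [-3.12, -0.349, 0.005]
ft_force: [0.1, -0.9, -0.2]
opening: 30.5
grasp_force: 59.4
```

arm_command:
  xyz:
    - [14.7, -25, 0]
    - [14.7, -25, 0]
    - [14.7, -25, 0]
    - [14.7, -25, 0]
    - [14.7, -25, 0]
    - [14.7, -25, 0]
    - [14.7, -25, 0]
    - [14.7, -25, 0]
  twist:
    - [0, 0, 0]
    - [0, 0, 0]
    - [0, 0, 0]
    - [0, 0, 0]
    - [0, 0, 0]
    - [0, 0, 0]
    - [0, 0, 0]
    - [0, 0, 0]

```text
time: 34.28
eef_pos: [586.6, 54.2, 217.1]
ee_rot: [-3.121, -0.35, 0.006]
ft_force: [0.4, -1.0, -0.6]
opening: 30.4
grasp_force: 59.4
```

arm_command:
  xyz:
    - [14.7, -25, 0]
    - [0, 0, 0]
    - [0, 0, 20]
    - [0, 0, 20]
    - [0, 0, 0]
    - [0, 0, 0]
  twist:
    - [0, 0, 0]
    - [0, 0, 0]
    - [0, 0, 0]
    - [0, 0, 0]
    - [0, 0, 0]
    - [0, 0, 0]

```text
time: 34.78
eef_pos: [594.4, 80.0, 176.5]
ee_rot: [-3.121, -0.349, 0.009]
ft_force: [-0.3, 0.7, -0.4]
opening: 30.5
grasp_force: 59.4
```

Run:
```python
from h import *
st();t=uw(-46,-42,132);go(*t,12.7)
```

```text
t 34.8 p [594.4  80.  176.5] F [-0.3  0.7 -0.4] open 30.5 grip 59.425490498542786
at [594.4  80.  176.5] turn first [-0.09  0.33  0.07] | then [ 4.2  0.3 44.5] n 2 per row [ 2.08  0.16 22.26] | no-turn axes [ 4.4  0.4 44.5]
```

arm_command:
  xyz:
    - [3, -4, 16]
    - [0, 0, 15]
    - [0, 0, 12]
    - [0, 0, 0]
    - [0, 0, 0]
  twist:
    - [0, 0, 0]
    - [0, 0, 0]
    - [0, 0, 0]
    - [0, 0, 0]
    - [0, 0, 0]

```text
time: 35.2
eef_pos: [598.0, 84.6, 136.2]
ee_rot: [-3.122, -0.349, 0.002]
ft_force: [0.5, -0.1, 0.6]
opening: 30.5
grasp_force: 59.4
```

arm_command:
  xyz:
    - [0, 0, 0]
    - [0, 0, 0]
    - [0, 0, 0]
    - [0, 0, 0]
    - [0, 0, -20]
    - [0, 0, -30]
    - [0, 0, -30]
    - [0, 0, -20]
  twist:
    - [0, 0, 0]
    - [0, 0, 0]
    - [0, 0, 0]
    - [0, 0, 0]
    - [0, 0, 0]
    - [0, 0, 0]
    - [0, 0, 0]
    - [0, 0, 0]
  grip: -0.2

```text
time: 35.87
eef_pos: [599.3, 85.0, 240.1]
ee_rot: [-3.122, -0.35, -0.006]
ft_force: [0.5, 0.7, -0.7]
opening: 50.9
grasp_force: 0.0
```

arm_command:
  xyz:
    - [-30, 0, 0]
    - [-30, 0, 0]
    - [-30, 0, 0]
    - [-30, 0, 0]
    - [-30, 0, 0]
    - [-30, 0, 0]
    - [0, 0, 0]
    - [0, 0, 0]
  twist:
    - [0, 0, 0]
    - [0, 0, 0]
    - [0, 0, 0]
    - [0, 0, 0]
    - [0, 0, 0]
    - [0, 0, 0]
    - [0, 0, 0]
    - [0, 0, 0]
  grip: 1

```text
time: 36.53
eef_pos: [422.2, 45.0, 237.0]
ee_rot: [-3.122, -0.349, -0.004]
ft_force: [0.8, 0.2, -0.3]
opening: 0.0
grasp_force: 0.0
```

Run:
```python
from h import *
st()
p=read_camera("top");C=cloud(p);save(p,"t4.png",(190,130,340,250),5)
for q in("spool_blue","spool_black","spool_orange"):print(q,[(round(x["conf"],2),unit(at(C,x["location"])).round()) for x in landmark_of(p,q)[:3]])
U=unit(C);B=U[(abs(U[...,1])<40)&(U[...,0]>-160)&(U[...,0]<-95)&(U[...,2]>35)&(U[...,2]<85)]
if len(B):print("bar",np.median(B,0))
```

```text
t 36.5 p [422.2  45.  237. ] F [ 0.8  0.2 -0.3] open 0.0 grip 0.0
spool_blue [(0.54, array([-13.,  -4.,  80.])), (0.18, array([ 1., 37., 73.]))]
spool_black [(0.72, array([-11.,  42.,  73.])), (0.71, array([-12.,  -0.,  76.])), (0.59, array([-18., 236.,  21.]))]
spool_orange [(0.53, array([-16., -37.,  75.]))]
```

View pics/t4.png

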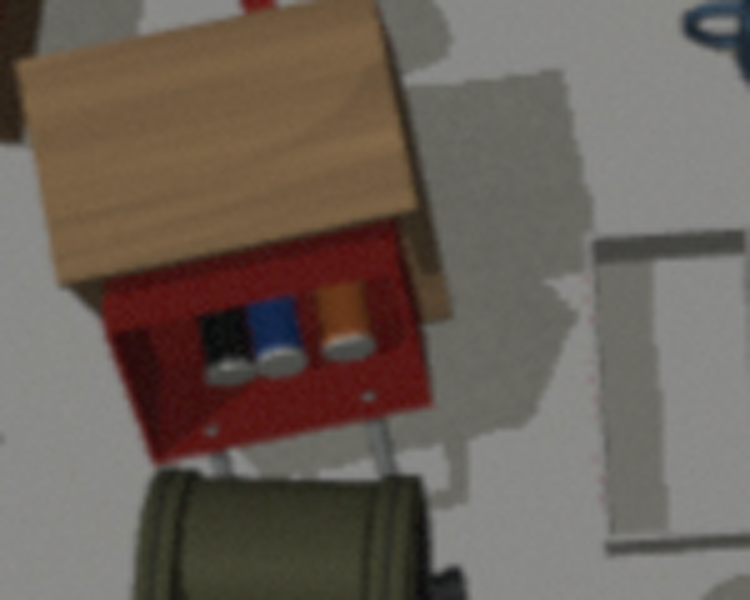

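All three spools are in the bin: black (228,345), blue (275,335), orange (345,320). I'll close the fingers and push the bar back from the front.

arm_command:
  xyz:
    - [24, -19, 0]
    - [24, -19, 0]
    - [22, 0, 0]
    - [0, 0, 25]
    - [0, 0, 30]
    - [0, 0, 30]
    - [0, 0, 30]
    - [0, 0, 0]
  twist:
    - [0, 0, 0]
    - [0, 0, 0]
    - [0, 0, 0]
    - [0, 0, 0]
    - [0, 0, 0]
    - [0, 0, 0]
    - [0, 0, 0]
    - [0, 0, 0]

```text
time: 37.4
eef_pos: [478.7, 97.6, 114.4]
ee_rot: [-3.121, -0.35, 0.021]
ft_force: [-1.4, -0.3, -0.4]
opening: 0.5
grasp_force: 0.0
```

arm_command:
  xyz:
    - [0, 0, 25]
    - [0, 0, 20]
    - [0, 0, 0]
    - [0, 0, 0]
  twist:
    - [0, 0, 0]
    - [0, 0, 0]
    - [0, 0, 0]
    - [0, 0, 0]

```text
time: 37.73
eef_pos: [482.9, 97.9, 76.7]
ee_rot: [-3.121, -0.35, 0.002]
ft_force: [-0.0, -0.4, 0.4]
opening: -0.2
grasp_force: 0.0
```

Run:
```python
from h import *
st();print(unit(r.read_state()["eef_pos"]));t=uw(-150,0,72);go(*t,12.7)
```

```text
t 37.7 p [482.9  97.9  76.7] F [-0.  -0.4  0.4] open -0.2 grip 0.0
[-154.99187603    0.2414859    76.70676973]
at [482.9  97.9  76.7] turn first [-0.04  0.08  0.09] | then [5.  0.2 4.7] n 1 per row [4.99 0.24 4.71] | no-turn axes [5.  0.3 4.7]
```

arm_command:
  xyz:
    - [10, 0, 0]
    - [9, 0, 0]
    - [5.1, 0, -10]
    - [5.9, 0, -9.5]
    - [6.7, 0, -8.9]
    - [7.5, 0, -8.3]
    - [8.2, 0, -7.6]
    - [0, 0, 0]
  twist:
    - [0, 0, 0]
    - [0, 0, 0]
    - [0, 0, 0]
    - [0, 0, 0]
    - [0, 0, 0]
    - [0, 0, 0]
    - [0, 0, 0]
    - [0, 0, 0]

```text
time: 38.4
eef_pos: [537.0, 109.8, 124.1]
ee_rot: [-3.121, -0.35, -0.01]
ft_force: [0.0, 0.3, 0.0]
opening: 0.1
grasp_force: 0.0
```

arm_command:
  xyz:
    - [8.8, 0, -6.9]
    - [9.4, 0, -6.1]
    - [9.9, 0, -5.3]
    - [6, 0, -3]
    - [0, 0, 0]
    - [0, 0, 0]
  twist:
    - [0, 0, 0]
    - [0, 0, 0]
    - [0, 0, 0]
    - [0, 0, 0]
    - [0, 0, 0]
    - [0, 0, 0]

```text
time: 38.9
eef_pos: [566.9, 116.8, 141.7]
ee_rot: [-3.122, -0.35, 0.001]
ft_force: [-0.3, -0.6, 0.4]
opening: -0.3
grasp_force: 0.0
```

Run:
```python
from h import *
st();print(unit(r.read_state()["eef_pos"]))
p=read_camera("scene");save(p,"s6.png",(320,100,500,240),4)
```

```text
t 38.9 p [566.9 116.8 141.7] F [-0.3 -0.6  0.4] open -0.3 grip 0.0
[-68.88387694   0.28513648 141.74271374]
```

View pics/s6.png

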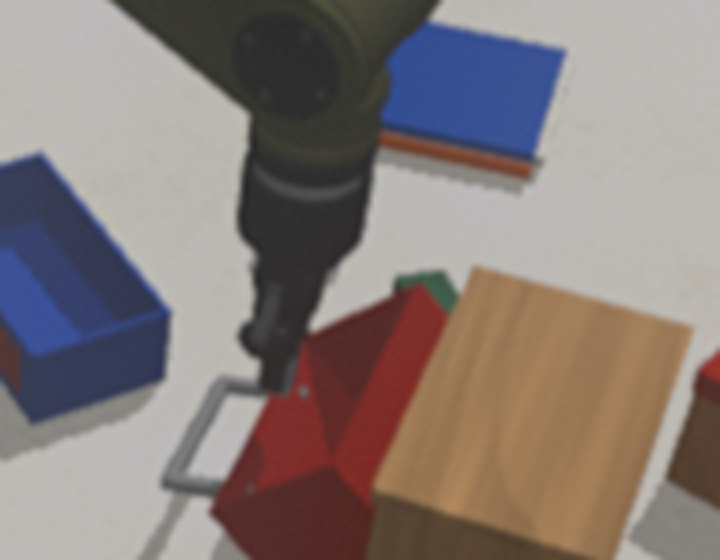

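The fingers slipped over the bar and the bin is still at 45°. I'll back off and push lower on the bar.

arm_command:
  xyz:
    - [-25, 0, -5]
    - [-25, 0, 0]
    - [-25, 0, 0]
    - [-17, 0, 0]
    - [0, 0, 25]
    - [0, 0, 30]
    - [0, 0, 30]
    - [0, 0, 10]
  twist:
    - [0, 0, 0]
    - [0, 0, 0]
    - [0, 0, 0]
    - [0, 0, 0]
    - [0, 0, 0]
    - [0, 0, 0]
    - [0, 0, 0]
    - [0, 0, 0]

```text
time: 39.62
eef_pos: [473.1, 96.1, 47.4]
ee_rot: [-3.121, -0.349, 0.013]
ft_force: [-0.9, -0.4, -0.6]
opening: 0.2
grasp_force: 0.0
```

arm_command:
  xyz:
    - [0, 0, 0]
    - [0, 0, 0]
    - [8, 0, 0]
    - [7, 0, 0]
    - [6, 0, 0]
    - [0, 0, 0]
    - [0, 0, 0]
  twist:
    - [0, 0, 0]
    - [0, 0, 0]
    - [0, 0, 0]
    - [0, 0, 0]
    - [0, 0, 0]
    - [0, 0, 0]
    - [0, 0, 0]

```text
time: 40.2
eef_pos: [498.9, 101.4, 52.9]
ee_rot: [-3.121, -0.35, -0.002]
ft_force: [0.2, -0.0, 0.0]
opening: -0.4
grasp_force: 0.0
```

Run:
```python
from h import *
st();print(unit(r.read_state()["eef_pos"]))
```

```text
t 40.2 p [498.9 101.4  52.9] F [ 0.2 -0.   0. ] open -0.4 grip 0.0
[-138.6908316     0.16749655   52.89573775]
```

arm_command:
  xyz:
    - [5, 0, 0]
    - [5, 0, 0]
    - [0, 0, 0]
  twist:
    - [0, 0, 0]
    - [0, 0, 0]
    - [0, 0, 0]

```text
time: 40.45
eef_pos: [503.2, 102.5, 50.5]
ee_rot: [3.121, 0.351, -0.021]
ft_force: [-15.8, -3.8, 8.7]
opening: 0.1
grasp_force: 7.7
```

arm_command:
  xyz:
    - [5, 0, -3]
    - [5, 0, -3]
    - [0, 0, 0]
  twist:
    - [0, 0, 0]
    - [0, 0, 0]
    - [0, 0, 0]

```text
time: 40.7
eef_pos: [504.2, 102.8, 52.9]
ee_rot: [3.118, 0.352, -0.058]
ft_force: [-38.3, -12.5, 18.9]
opening: -0.0
grasp_force: 20.2
```

The bar binds on friction because its arc runs mostly upward here. I'll move along the arc instead.

arm_command:
  xyz:
    - [0, 0, -6]
    - [0, 0, -6]
    - [0, 0, 0]
  twist:
    - [0, 0, 0]
    - [0, 0, 0]
    - [0, 0, 0]

```text
time: 40.95
eef_pos: [511.5, 104.4, 68.1]
ee_rot: [3.121, 0.35, -0.025]
ft_force: [-18.5, -5.0, 10.0]
opening: 0.2
grasp_force: 9.6
```

Run:
```python
from h import *
st();print(unit(r.read_state()["eef_pos"]))
```

```text
t 41.0 p [511.5 104.4  68.1] F [-18.5  -5.   10. ] open 0.2 grip 9.620470404624939
[-125.67785146    0.35795902   68.14888593]
```

arm_command:
  xyz:
    - [5.5, 0, -9]
    - [6.7, 0, -8.9]
    - [7.5, 0, -8.3]
    - [0, 0, 0]
  twist:
    - [0, 0, 0]
    - [0, 0, 0]
    - [0, 0, 0]
    - [0, 0, 0]

```text
time: 41.28
eef_pos: [535.6, 109.7, 97.7]
ee_rot: [-3.122, -0.35, 0.008]
ft_force: [-6.8, -1.8, 6.3]
opening: 0.2
grasp_force: 4.1
```

Run:
```python
from h import *
st();print(unit(r.read_state()["eef_pos"]))
p=read_camera("scene");save(p,"s7.png",(340,120,480,240),4)
```

```text
t 41.3 p [535.6 109.7  97.7] F [-6.8 -1.8  6.3] open 0.2 grip 4.10030834376812
[-101.0595893     0.19730312   97.69479846]
```

View pics/s7.png

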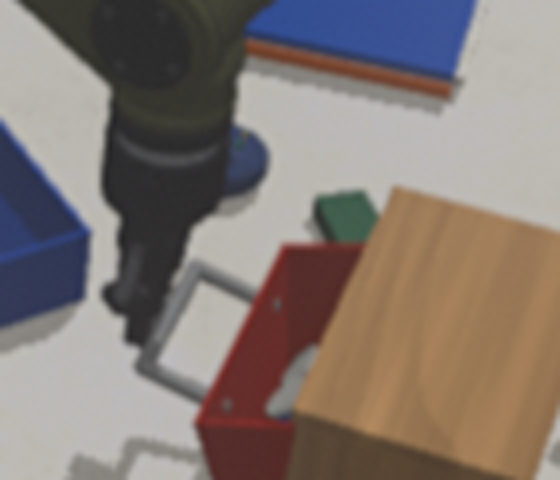

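The bin is down to about 20° and the spools are still inside it. Continuing the push.

arm_command:
  xyz:
    - [8.5, 0, -6]
    - [9, 0, -5.5]
    - [9, 0, -5]
    - [7, 0, -3.5]
    - [0, 0, 0]
  twist:
    - [0, 0, 0]
    - [0, 0, 0]
    - [0, 0, 0]
    - [0, 0, 0]
    - [0, 0, 0]

```text
time: 41.75
eef_pos: [570.8, 117.7, 117.3]
ee_rot: [-3.121, -0.35, -0.004]
ft_force: [-0.7, -0.0, 0.6]
opening: 0.1
grasp_force: 0.0
```

arm_command:
  xyz:
    - [4, 0, -1]
    - [3, 0, -1]
    - [0, 0, 0]
    - [0, 0, 0]
  twist:
    - [0, 0, 0]
    - [0, 0, 0]
    - [0, 0, 0]
    - [0, 0, 0]

```text
time: 42.08
eef_pos: [574.6, 118.6, 117.3]
ee_rot: [-3.122, -0.35, 0.007]
ft_force: [-4.5, -1.0, 1.8]
opening: 0.5
grasp_force: 2.7
```

Run:
```python
from h import *
st();print(unit(r.read_state()["eef_pos"]))
```

```text
t 42.1 p [574.6 118.6 117.3] F [-4.5 -1.   1.8] open 0.5 grip 2.6731232553720474
[-60.98951038   0.33081686 117.32587522]
```

arm_command:
  xyz:
    - [3, 0, 0]
    - [2, 0, 0]
    - [0, 0, 0]
    - [0, 0, 0]
  twist:
    - [0, 0, 0]
    - [0, 0, 0]
    - [0, 0, 0]
    - [0, 0, 0]

```text
time: 42.42
eef_pos: [574.9, 118.7, 117.3]
ee_rot: [3.121, 0.35, -0.028]
ft_force: [-24.8, -7.2, 16.2]
opening: 0.2
grasp_force: 13.2
```

arm_command:
  xyz:
    - [3, 0, 0]
    - [2, 0, 0]
    - [0, 0, 0]
    - [0, 0, 0]
  twist:
    - [0, 0, 0]
    - [0, 0, 0]
    - [0, 0, 0]
    - [0, 0, 0]

```text
time: 42.75
eef_pos: [575.0, 118.7, 117.2]
ee_rot: [3.119, 0.351, -0.049]
ft_force: [-46.0, -12.0, 30.4]
opening: 0.5
grasp_force: 23.9
```

The bin is at its stop. I'll back off, check it, and locate the lid and tin.

arm_command:
  xyz:
    - [-15, 0, 0]
    - [-30, 0, 0]
    - [-30, 0, 0]
    - [-30, 0, -30]
    - [-20, 0, -40]
    - [0, 0, -40]
    - [0, 0, 0]
    - [0, 0, 0]
  twist:
    - [0, 0, 0]
    - [0, 0, 0]
    - [0, 0, 0]
    - [0, 0, 0]
    - [0, 0, 0]
    - [0, 0, 0]
    - [0, 0, 0]
    - [0, 0, 0]
  grip: 1

```text
time: 43.42
eef_pos: [467.4, 93.9, 228.4]
ee_rot: [-3.122, -0.349, -0.012]
ft_force: [-0.3, -0.8, -0.6]
opening: -0.2
grasp_force: 0.0
```

Run:
```python
from h import *
st()
for n in("scene","top"):
    p=read_camera(n);C=cloud(p);U=unit(C)
    P=zone(U,-120,-25,-40,40,112,160)
    if len(P):print(n,"bar",len(P),np.median(P,0).round(1),P.min(0).round(1),P.max(0).round(1))
    print("lid plate",rect(zone(C,470,740,-350,-193,8,18)),"grip",rect(zone(C,470,740,-350,-193,27,40)))
    px=p["pixels"].astype(int);T=zone(C,470,740,-215,-40,58,72);print("tin rim",len(T),rect(T))
go(600.5,-265.5,150,4.2)
```

```text
t 43.4 p [467.4  93.9 228.4] F [-0.3 -0.8 -0.6] open -0.2 grip 0.0
scene bar 110 [-41.3   1.4 136. ] [-47.7 -39.8 124.4] [-26.5  39.5 140.9]
lid plate (array([ 600.8, -266.6]), 205.5, 115.8, 4.2) grip (array([ 601.6, -266.9]), 90.7, 16.7, 5.0)
tin rim 705 (array([ 600.2, -125.7]), 203.3, 113.8, 4.1)
top bar 83 [-43.4  -2.5 137.3] [-50.  -39.7 130.7] [-38.6  39.9 144.1]
lid plate (array([ 602.2, -272.3]), 242.8, 144.1, 4.5) grip (array([ 599. , -265.9]), 89.3, 14.0, 4.4)
tin rim 278 (array([ 599.8, -124.8]), 202.5, 107.9, 4.2)
at [465.6  93.8 224.3] turn first [-0.04  0.02  8.58] | then [108.3 368.2  74.3] n 14 per row [ 7.73 26.3   5.31] | no-turn axes [ 52.2 380.3  74. ]
```

The bin is home and the lid and tin haven't moved. Going back for the lid.

arm_command:
  xyz:
    - [0, 0, 0]
    - [0, 0, 0]
    - [7.7, 26.3, 0]
    - [7.7, 26.3, 0]
    - [7.7, 26.3, 0]
    - [7.7, 26.3, 0]
    - [7.7, 26.3, 0]
    - [7.7, 26.3, 0]
  twist:
    - [0, 0, 4.3]
    - [0, 0, 4.3]
    - [0, 0, 0]
    - [0, 0, 0]
    - [0, 0, 0]
    - [0, 0, 0]
    - [0, 0, 0]
    - [0, 0, 0]
  grip: -1

```text
time: 44.18
eef_pos: [522.8, -61.3, 222.0]
ee_rot: [-3.138, -0.114, 0.007]
ft_force: [-0.9, 0.5, -0.4]
opening: 85.6
grasp_force: 0.0
```

arm_command:
  xyz:
    - [7.7, 26.3, 0]
    - [7.7, 26.3, 0]
    - [7.7, 26.3, 0]
    - [7.7, 26.3, 0]
    - [7.7, 26.3, 0]
    - [7.7, 26.3, 0]
    - [7.7, 26.3, 0]
    - [7.7, 26.3, 0]
  twist:
    - [0, 0, 0]
    - [0, 0, 0]
    - [0, 0, 0]
    - [0, 0, 0]
    - [0, 0, 0]
    - [0, 0, 0]
    - [0, 0, 0]
    - [0, 0, 0]

```text
time: 44.85
eef_pos: [599.6, -266.5, 221.2]
ee_rot: [-3.136, -0.114, 0.007]
ft_force: [0.6, 0.5, 0.1]
opening: 85.5
grasp_force: 0.0
```

arm_command:
  xyz:
    - [0, 0, 25]
    - [0, 0, 25]
    - [0, 0, 25]
    - [0, 0, 25]
    - [0, 0, 0]
    - [0, 0, 0]
    - [0, 0, 0]
  twist:
    - [0, 0, 0]
    - [0, 0, 0]
    - [0, 0, 0]
    - [0, 0, 0]
    - [0, 0, 0]
    - [0, 0, 0]
    - [0, 0, 0]

```text
time: 45.43
eef_pos: [600.3, -265.5, 124.7]
ee_rot: [-3.139, -0.115, 0.001]
ft_force: [-1.2, -0.7, 0.4]
opening: 85.7
grasp_force: 0.0
```

Run:
```python
from h import *
st();p=read_camera("scene");C=cloud(p);print("lid plate",rect(zone(C,470,740,-350,-193,8,18)))
go(600.2,-265,40.5,4.2)
```

```text
t 45.4 p [ 600.3 -265.5  124.7] F [-1.2 -0.7  0.4] open 85.7 grip 0.0
lid plate (array([ 601.2, -266.1]), 204.9, 115.0, 4.6)
at [ 600.9 -265.8  126. ] turn first [ 0.02 -0.09 -0.01] | then [-0.6 -0.9 85.5] n 3 per row [-0.21 -0.3  28.5 ] | no-turn axes [-0.7 -0.9 85.5]
```

arm_command:
  xyz:
    - [-0.6, -0.7, 25]
    - [0, 0, 25]
    - [0, 0, 20]
    - [0, 0, 12]
    - [0, 0, 3]
    - [0, 0, 0]
    - [0, 0, 0]
  twist:
    - [0, 0, 0]
    - [0, 0, 0]
    - [0, 0, 0]
    - [0, 0, 0]
    - [0, 0, 0]
    - [0, 0, 0]
    - [0, 0, 0]

```text
time: 46.07
eef_pos: [600.6, -265.4, 41.6]
ee_rot: [3.139, 0.115, 0.004]
ft_force: [0.4, -0.6, 1.3]
opening: 85.3
grasp_force: 0.0
```

arm_command:
  xyz:
    - [0, 0, 0]
    - [0, 0, 0]
    - [0, 0, 0]
    - [0, 0, 0]
    - [0, 0, 0]
    - [0, 0, 0]
    - [0, 0, 0]
  twist:
    - [0, 0, 0]
    - [0, 0, 0]
    - [0, 0, 0]
    - [0, 0, 0]
    - [0, 0, 0]
    - [0, 0, 0]
    - [0, 0, 0]
  grip: 1

```text
time: 46.65
eef_pos: [599.6, -264.9, 40.1]
ee_rot: [-3.139, -0.115, -0.001]
ft_force: [0.0, -0.6, 2.3]
opening: 12.2
grasp_force: 63.2
```

arm_command:
  xyz:
    - [0, 0, -15]
    - [0, 0, -25]
    - [0, 0, -30]
    - [0, 0, -30]
    - [0, 0, -10]
    - [0, 0, 0]
    - [0, 0, 0]
  twist:
    - [0, 0, 0]
    - [0, 0, 0]
    - [0, 0, 0]
    - [0, 0, 0]
    - [0, 0, 0]
    - [0, 0, 0]
    - [0, 0, 0]

```text
time: 47.23
eef_pos: [599.3, -264.8, 149.8]
ee_rot: [-3.139, -0.115, -0.0]
ft_force: [-1.0, 0.3, -1.7]
opening: 12.3
grasp_force: 62.5
```

Run:
```python
from h import *
st();go(600.3,-124.9,150,4.2)
```

```text
t 47.2 p [ 599.3 -264.8  149.8] F [-1.   0.3 -1.7] open 12.3 grip 62.52743482589722
at [ 599.3 -264.8  149.8] turn first [-0.02 -0.02 -0.02] | then [  11.3 -139.4   -0.2] n 5 per row [  2.26 -27.89  -0.04] | no-turn axes [  11.2 -139.4   -0.2]
```

arm_command:
  xyz:
    - [2, -20, 0]
    - [2.2, -28, 0]
    - [2.2, -28, 0]
    - [2.2, -28, 0]
    - [2, -20, 0]
    - [0, -15.4, 0]
    - [0, 0, 0]
    - [0, 0, 0]
  twist:
    - [0, 0, 0]
    - [0, 0, 0]
    - [0, 0, 0]
    - [0, 0, 0]
    - [0, 0, 0]
    - [0, 0, 0]
    - [0, 0, 0]
    - [0, 0, 0]

```text
time: 47.9
eef_pos: [598.8, -124.4, 147.9]
ee_rot: [-3.138, -0.117, 0.005]
ft_force: [-0.3, -1.4, -1.6]
opening: 12.2
grasp_force: 62.5
```

arm_command:
  xyz:
    - [0, 0, 20]
    - [0, 0, 15]
    - [0, 0, 0]
    - [0, 0, 0]
  twist:
    - [0, 0, 0]
    - [0, 0, 0]
    - [0, 0, 0]
    - [0, 0, 0]

```text
time: 48.23
eef_pos: [598.7, -125.8, 113.2]
ee_rot: [-3.138, -0.112, 0.005]
ft_force: [0.3, -0.2, -0.8]
opening: 12.7
grasp_force: 62.5
```

Run:
```python
from h import *
st();go(599.7,-124.9,98,4.2)
p=read_camera("scene");C=cloud(p);print("lid plate",rect(zone(C,470,740,-250,-20,79,92)), np.median(zone(C,470,740,-250,-20,79,92)[:,2]))
```

```text
t 48.2 p [ 598.7 -125.8  113.2] F [ 0.3 -0.2 -0.8] open 12.7 grip 62.52481698989868
at [ 598.7 -125.8  113.2] turn first [-0.09  0.18 -0.1 ] | then [ 1.  -0.8 15.2] n 1 per row [ 1.04 -0.84 15.2 ] | no-turn axes [ 1.1 -0.8 15.2]
lid plate (array([ 600.1, -127.9]), 205.0, 117.4, 3.9) 84.54332848325237
```

arm_command:
  xyz:
    - [0.6, -1, 4]
    - [0, 0, 4]
    - [0, 0, 4]
    - [0, 0, 3]
    - [0, 0, 0]
    - [0, 0, 0]
  twist:
    - [0, 0, 0]
    - [0, 0, 0]
    - [0, 0, 0]
    - [0, 0, 0]
    - [0, 0, 0]
    - [0, 0, 0]

```text
time: 48.78
eef_pos: [600.3, -123.9, 99.7]
ee_rot: [-3.139, -0.115, 0.001]
ft_force: [-0.0, 0.6, -1.0]
opening: 12.4
grasp_force: 62.7
```

Run:
```python
from h import *
st();go(599.7,-124.9,98,4.2)
```

```text
t 48.8 p [ 600.3 -123.9   99.7] F [-0.   0.6 -1. ] open 12.4 grip 62.657586336135864
at [ 600.3 -123.9   99.7] turn first [-0.04  0.02 -0.02] | then [-0.6  0.9  1.7] n 1 per row [-0.62  0.93  1.7 ] | no-turn axes [-0.6  0.9  1.7]
```

The plug went in without resistance. Releasing.

arm_command:
  xyz:
    - [0, 0, 1]
    - [0, 0, 0]
    - [0, 0, 0]
  twist:
    - [0, 0, 0]
    - [0, 0, 0]
    - [0, 0, 0]

```text
time: 49.03
eef_pos: [600.5, -124.0, 99.2]
ee_rot: [-3.139, -0.115, -0.001]
ft_force: [0.7, 0.9, 0.3]
opening: 12.4
grasp_force: 62.7
```

arm_command:
  xyz:
    - [0, 0, 0]
    - [0, 0, 0]
    - [0, 0, 0]
    - [0, 0, 0]
    - [0, 0, -20]
    - [0, 0, -30]
    - [0, 0, -30]
    - [0, 0, -30]
  twist:
    - [0, 0, 0]
    - [0, 0, 0]
    - [0, 0, 0]
    - [0, 0, 0]
    - [0, 0, 0]
    - [0, 0, 0]
    - [0, 0, 0]
    - [0, 0, 0]
  grip: -1

```text
time: 49.7
eef_pos: [600.0, -123.9, 209.7]
ee_rot: [-3.139, -0.115, 0.002]
ft_force: [-0.1, 0.5, 0.6]
opening: 85.3
grasp_force: 0.0
```

arm_command:
  xyz:
    - [-15, 30, -10]
    - [-15, 30, -10]
    - [-15, 30, -10]
    - [-15, 30, -10]
    - [-15, 30, 0]
    - [-15, 30, 0]
    - [0, 0, 0]
    - [0, 0, 0]
  twist:
    - [0, 0, 0]
    - [0, 0, 0]
    - [0, 0, 0]
    - [0, 0, 0]
    - [0, 0, 0]
    - [0, 0, 0]
    - [0, 0, 0]
    - [0, 0, 0]

```text
time: 50.37
eef_pos: [523.0, -311.5, 248.7]
ee_rot: [-3.139, -0.11, 0.0]
ft_force: [0.8, 0.1, 0.8]
opening: 85.8
grasp_force: 0.0
```

Run:
```python
from h import *
st()
for n in("scene","top"):
    p=read_camera(n);C=cloud(p);U=unit(C)
    L=zone(C,490,710,-190,-60,64,80);A=np.c_[L[:,:2],np.ones(len(L))];co=np.linalg.lstsq(A,L[:,2],rcond=None)[0]
    print(n,rect(L),np.median(L[:,2]),"slope",co[:2].round(4))
    P=zone(U,-120,-25,-40,40,112,160);print("bar",np.median(P,0).round(1))
    save(p,n+"9.png",(190,110,510,350),2.4)
```

```text
t 50.4 p [ 523.  -311.5  248.7] F [0.8 0.1 0.8] open 85.8 grip 0.0
scene (array([ 602.4, -125.5]), 204.9, 116.2, 3.7) 70.46464729835577 slope [-0.     -0.0012]
bar [-40.8  -0.6 135.9]
top (array([ 601. , -125.6]), 205.0, 112.0, 4.2) 71.20428073871972 slope [0.0015 0.0004]
bar [-45.3   0.6 136.8]
```

View pics/scene9.png

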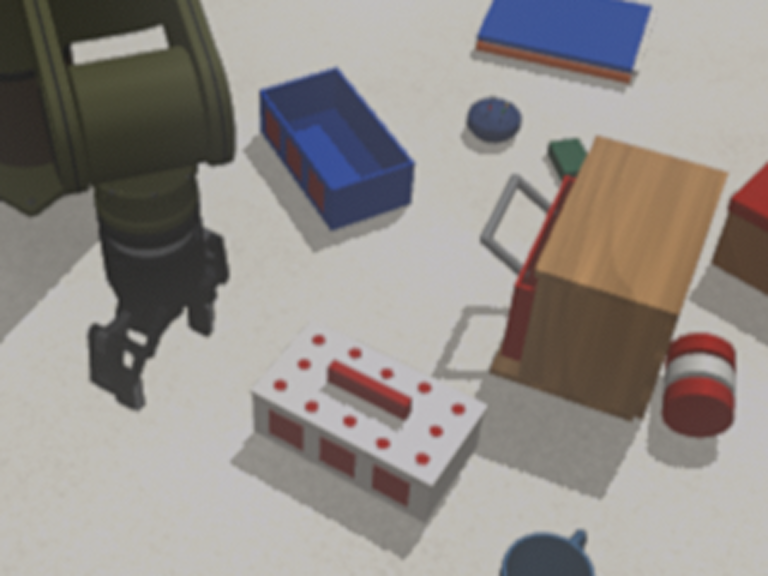

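The lid sits flush on the tin at (370,400), level and at its original height. The bin is home in the unit. Handing in.

```bash
python3 -c "
from h import *
print(r.job_done())"
```

```text
the job is handed in; nothing more can be done
None
```

I handed the job in at about 50 s: the three spools present (black, blue, orange) are in the bin, the bin is back at its home stop, and the lid sits flush on the tin. The hand-in gave no verdict.

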